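# Empty the vial pans through the discard funnel and close the box

## Task

Push the white discard box along its rails until it is fully home under the steel funnel, then tip all the used vials that lie in the aluminium pans through the funnel into the box, and stand the emptied pans upright back on the green mat. When every vial is in, draw the box fully back out and press its round lid into the mouth until the shoulder is flush all round, leaving everything else on the bench where it is.

Things in the scene. Friction and masses are not known exactly. Their poses are not given: they have to be found in the camera images.
- carriage (a joint): travel of the discard box's carriage along its rails, m: 0 = drawn fully out to its stop, 0.180 = pushed fully home to its stop, the box's mouth exactly under the funnel. Grows along +y of carriage_grip. Friction about 2 N; it stays where it is left.
- carriage_grip (a point): middle of the carriage's steel bow handle: a level bar 12 mm thick, 64 mm long along this point's x, on two uprights, centre 77 mm above the bench, to be pinched from above across y. The point's y is the slide direction (+y pushes home), z up. It moves with the carriage, 135 mm from the box's centre, 75 mm from its wall.
- box_mouth (a point): centre of the discard box's round mouth, level with its flat top, 93 mm above the bench; moves with the carriage, axes as carriage_grip. White box 120 mm square outside, 112 inside, floor 61 mm below the top; mouth 90 mm wide, 12 mm thick wall with four sprung catches standing 3 mm in: the lid rests on them 9 mm proud until pressed (about 10 N).
- funnel_mouth (a point): centre of the rim of the fixed steel funnel, 165 mm above the bench: 134 mm wide inside, 140 outside, narrowing to a spout 54 mm wide whose end is 103 mm above the bench, 10 mm over the box's top. Two posts stand under the rim, across the rail. z up.
- lid_grip (a point): round white lid, about 0.1 kg: middle of its upright bar grip (52 mm along this point's x, 12 mm along y, 34 mm high), on its axis, 43 mm above its underside, 21 mm above the flange's top, 13 mm below the bar's top; flange 104 mm wide, 6 mm thick; under it a spigot 87 mm wide, 16 mm deep, tapering to 81 mm at its foot, on which it stands on the bench.
- lid_rim (a point): point on the lid's axis at the underside of its flange (the shoulder), 27 mm below lid_grip. It meets box_mouth when the lid is fully home. z along the lid's axis, up.
- mat_center (a point): centre of the underside of the green bench mat on the bench, 340 mm along its x by 400 mm along its y, 3 mm thick, on which the pans stand.
- panA_grip (a point): middle of the straight level black handle of an aluminium pan: 12 mm wide, 16 mm high, 72 mm long along this point's x, centre 34 mm above the pan's underside. x points from the pan out along the handle, y across, z up. The pan's centre is 88 mm from here along -x; the handle leaves the middle of its back wall. About 0.11 kg.
- panA: the same pan: centre of its underside, axes as its grip. 100 mm long, 80 wide, 30 high, closed at back and sides, open at its front (-x), whose floor edge is 50 mm along -x and 12 mm up from here. The floor rises 5 degrees to the front, so vials stay in while it is carried level; they leave when the front is tipped down about 50 degrees.
- panB_grip (a point): middle of the straight level black handle of an aluminium pan: 12 mm wide, 16 mm high, 72 mm long along this point's x, centre 34 mm above the pan's underside. x points from the pan out along the handle, y across, z up. The pan's centre is 88 mm from here along -x; the handle leaves the middle of its back wall. About 0.11 kg.
- panB: the same pan: centre of its underside, axes as its grip. 100 mm long, 80 wide, 30 high, closed at back and sides, open at its front (-x), whose floor edge is 50 mm along -x and 12 mm up from here. The floor rises 5 degrees to the front, so vials stay in while it is carried level; they leave when the front is tipped down about 50 degrees.
- panC_grip (a point): middle of the straight level black handle of an aluminium pan: 12 mm wide, 16 mm high, 72 mm long along this point's x, centre 34 mm above the pan's underside. x points from the pan out along the handle, y across, z up. The pan's centre is 88 mm from here along -x; the handle leaves the middle of its back wall. About 0.11 kg.
- panC: the same pan: centre of its underside, axes as its grip. 100 mm long, 80 wide, 30 high, closed at back and sides, open at its front (-x), whose floor edge is 50 mm along -x and 12 mm up from here. The floor rises 5 degrees to the front, so vials stay in while it is carried level; they leave when the front is tipped down about 50 degrees.
- vial1_center (a point): centre of a capped amber glass vial, a round-ended cylinder 16 mm in diameter and 32 mm long along this point's x axis, lying in panA at the start, 14 g. It may be absent (no reading).
- vial2_center (a point): centre of a capped amber glass vial, a round-ended cylinder 16 mm in diameter and 32 mm long along this point's x axis, lying in panA at the start, 14 g. It may be absent (no reading).
- vial3_center (a point): centre of a capped amber glass vial, a round-ended cylinder 16 mm in diameter and 32 mm long along this point's x axis, lying in panB at the start, 14 g. It may be absent (no reading).
- vial4_center (a point): centre of a capped amber glass vial, a round-ended cylinder 16 mm in diameter and 32 mm long along this point's x axis, lying in panB at the start, 14 g. It may be absent (no reading).
- vial5_center (a point): centre of a capped amber glass vial, a round-ended cylinder 16 mm in diameter and 32 mm long along this point's x axis, lying in panC at the start, 14 g. It may be absent (no reading).
- vial6_center (a point): centre of a capped amber glass vial, a round-ended cylinder 16 mm in diameter and 32 mm long along this point's x axis, lying in panC at the start, 14 g. It may be absent (no reading).
- petri: bystander, to be left alone: flat clear petri dish, 90 mm across, 19 mm high; origin at the centre of its underside.
- pen: bystander, to be left alone: white marker pen with a black cap, 130 mm long, lying; origin at the centre of its underside.
- beaker: bystander, to be left alone: small glass beaker, 52 mm across, 62 mm high; origin at the centre of its underside.
- slidebox: bystander, to be left alone: box of slides, 82 x 34 x 32 mm; origin at the centre of its underside.
- jar: bystander, to be left alone: amber jar with white cap, 48 mm across, 70 mm high; origin at the centre of its underside.
There are look-alikes about, which are no part of the job. Leave any blue look-alike of the panC alone.

How it is judged:
On the way, in this order (a step that is already met when the one before it is completed fails the run):
1. the box is pushed fully home under the funnel (carriage within 10 mm of its inner stop) (value of joint carriage above 0.17 m), for 0.2 s.
2. every vial present is inside the box while it stands under the funnel (x of vial1_center in the frame of box_mouth between -0.058 and 0.058 m and y of vial1_center in the frame of box_mouth between -0.058 and 0.058 m and z of vial1_center in the frame of box_mouth between -0.07 and -0.012 m and x of vial2_center in the frame of box_mouth between -0.058 and 0.058 m and y of vial2_center in the frame of box_mouth between -0.058 and 0.058 m and z of vial2_center in the frame of box_mouth between -0.07 and -0.012 m and x of vial3_center in the frame of box_mouth between -0.058 and 0.058 m and y of vial3_center in the frame of box_mouth between -0.058 and 0.058 m and z of vial3_center in the frame of box_mouth between -0.07 and -0.012 m and x of vial4_center in the frame of box_mouth between -0.058 and 0.058 m and y of vial4_center in the frame of box_mouth between -0.058 and 0.058 m and z of vial4_center in the frame of box_mouth between -0.07 and -0.012 m and x of vial5_center in the frame of box_mouth between -0.058 and 0.058 m and y of vial5_center in the frame of box_mouth between -0.058 and 0.058 m and z of vial5_center in the frame of box_mouth between -0.07 and -0.012 m and x of vial6_center in the frame of box_mouth between -0.058 and 0.058 m and y of vial6_center in the frame of box_mouth between -0.058 and 0.058 m and z of vial6_center in the frame of box_mouth between -0.07 and -0.012 m and value of joint carriage above 0.17 m), for 0.2 s.
3. the box, with the vials in it, is drawn fully out (carriage within 10 mm of its outer stop) (x of vial1_center in the frame of box_mouth between -0.058 and 0.058 m and y of vial1_center in the frame of box_mouth between -0.058 and 0.058 m and z of vial1_center in the frame of box_mouth between -0.07 and -0.012 m and x of vial2_center in the frame of box_mouth between -0.058 and 0.058 m and y of vial2_center in the frame of box_mouth between -0.058 and 0.058 m and z of vial2_center in the frame of box_mouth between -0.07 and -0.012 m and x of vial3_center in the frame of box_mouth between -0.058 and 0.058 m and y of vial3_center in the frame of box_mouth between -0.058 and 0.058 m and z of vial3_center in the frame of box_mouth between -0.07 and -0.012 m and x of vial4_center in the frame of box_mouth between -0.058 and 0.058 m and y of vial4_center in the frame of box_mouth between -0.058 and 0.058 m and z of vial4_center in the frame of box_mouth between -0.07 and -0.012 m and x of vial5_center in the frame of box_mouth between -0.058 and 0.058 m and y of vial5_center in the frame of box_mouth between -0.058 and 0.058 m and z of vial5_center in the frame of box_mouth between -0.07 and -0.012 m and x of vial6_center in the frame of box_mouth between -0.058 and 0.058 m and y of vial6_center in the frame of box_mouth between -0.058 and 0.058 m and z of vial6_center in the frame of box_mouth between -0.07 and -0.012 m and value of joint carriage below 0.01 m), for 0.2 s.
4. the lid is pressed in until its shoulder is flush (z of lid_rim in the frame of box_mouth between -0.004 and 0.0025 m and horizontal distance between lid_rim and box_mouth below 0.005 m and angle between lid_rim's own z axis and vertical below 0.05 rad and value of joint carriage below 0.01 m), for 0.2 s.
At the end, for the whole second after the job is handed in: every vial lies in the box, the box is drawn out to within 10 mm of its outer stop, the lid's shoulder is within 2.5 mm of the box's top and level, and all three pans stand upright on the mat (the handle's middle and the pan's centre both over the mat) (all of step 4 and x of vial1_center in the frame of box_mouth between -0.058 and 0.058 m and y of vial1_center in the frame of box_mouth between -0.058 and 0.058 m and z of vial1_center in the frame of box_mouth between -0.07 and -0.012 m and x of vial2_center in the frame of box_mouth between -0.058 and 0.058 m and y of vial2_center in the frame of box_mouth between -0.058 and 0.058 m and z of vial2_center in the frame of box_mouth between -0.07 and -0.012 m and x of vial3_center in the frame of box_mouth between -0.058 and 0.058 m and y of vial3_center in the frame of box_mouth between -0.058 and 0.058 m and z of vial3_center in the frame of box_mouth between -0.07 and -0.012 m and x of vial4_center in the frame of box_mouth between -0.058 and 0.058 m and y of vial4_center in the frame of box_mouth between -0.058 and 0.058 m and z of vial4_center in the frame of box_mouth between -0.07 and -0.012 m and x of vial5_center in the frame of box_mouth between -0.058 and 0.058 m and y of vial5_center in the frame of box_mouth between -0.058 and 0.058 m and z of vial5_center in the frame of box_mouth between -0.07 and -0.012 m and x of vial6_center in the frame of box_mouth between -0.058 and 0.058 m and y of vial6_center in the frame of box_mouth between -0.058 and 0.058 m and z of vial6_center in the frame of box_mouth between -0.07 and -0.012 m and angle between each of panA_grip, panB_grip, panC_grip's own z axis and vertical below 0.1 rad and height (world z) of each of panA_grip, panB_grip, panC_grip below 0.046 m and x of panA_grip in the frame of mat_center between -0.17 and 0.17 m and y of panA_grip in the frame of mat_center between -0.2 and 0.2 m and x of panA in the frame of mat_center between -0.17 and 0.17 m and y of panA in the frame of mat_center between -0.2 and 0.2 m and x of panB_grip in the frame of mat_center between -0.17 and 0.17 m and y of panB_grip in the frame of mat_center between -0.2 and 0.2 m and x of panB in the frame of mat_center between -0.17 and 0.17 m and y of panB in the frame of mat_center between -0.2 and 0.2 m and x of panC_grip in the frame of mat_center between -0.17 and 0.17 m and y of panC_grip in the frame of mat_center between -0.2 and 0.2 m and x of panC in the frame of mat_center between -0.17 and 0.17 m and y of panC in the frame of mat_center between -0.2 and 0.2 m); the robot touches nothing.
It fails at once if a bystander is pushed more than 30 mm (distance of any of petri, pen, beaker, slidebox, jar from where it was at the start of the episode above 0.03 m).
Of vial1, vial2, vial3, vial4, vial5, vial6 only 3 to 5 are there at a start; the rules pass over those that are not, and their reading is None.
At some moment in a run one of panA, panB, panC, lid may be knocked a few centimetres aside while the robot is not near it.
It also fails if it takes over 210 s, if anything falls off the work surface, if the arm or the gripper's body presses on something with over 40 N, if the wrist force passes 120 N, or if a joint passes its speed limit or range.

## Robot

A 7-joint arm with a two-finger parallel gripper is mounted at the origin on the work surface. World frame = base frame: x ahead of the robot, y to its left, z up, the work surface at z = 0. Lengths are in m, angles in rad, forces in N, time in s.
With the tool pointing down it reaches from about 0.425 to 0.925 m from the base axis. Payload 6.8 kg.
Tool frame: the origin (TCP) lies between the finger pads; the fingertips stand 22 mm ahead of it and the grasp point (between the pads) lies 3 mm ahead of it; z points along the fingers, y is the direction in which the jaws open and shut (so a half turn about z gives the same grasp; the last joint's range is limited). The gripper opens to 85 mm and grips with 20 to 120 N. Pads are 22 mm wide; open, the fingers measure 114 mm over their backs; the gripper's body (76 mm by 85 mm) begins 54 mm behind the grasp point. The pads swing forward as they close: fully open they stand 13 mm farther back than shut.
Start: joints at [-1.398, 0.477, 0.022, 1.555, -0.011, 1.109, -0.083], TCP at [0.187, 0.649, 0.253] pointing down, gripper open.
Joint ranges: [-2.96, 2.96], [-0.34, 2.1], [-1.41, 1.46], [0.24, 2.44], [-1.37, 4.51], [0.17, 1.92], [-2.96, 2.96]. Speed limits (rad/s): [2.39, 2.39, 3.14, 3.14, 3.14, 3.14, 3.14].

## Interface

Orientations are given as a unit quaternion [w, x, y, z].
In Python, from station import bot gives the robot as it stands. The module is installed in compiled form; this text tells all that it offers.
- The arm moves only by the tool drive_tool, never from a script. Its argument "series" is one flat list of numbers, 7 for each row, row after row: the opening, from -1 (shut) to 1 (fully open), then the shift along the tool's x, y, z in mm, then the turn, a rotation vector about the tool's x, y, z in rad. In form: [jaw, x, y, z, wx, wy, wz, jaw, x, y, z, wx, wy, wz, ...]. A call has 1 to 12 rows; each row shifts and turns the commanded pose from where the row before left it, along the tool's axes as they then stand; what a row does not reach is not made up. A row lasts 1/8 s, in which the tool goes at most 62.5 mm and 10.7 degrees, less where a joint would pass 70% of its speed; a pose out of reach is approached as far as the arm can. A call with a gripper value outside its range is refused whole. The fingers move at their own pace and stop on an object; "force" is the grip in N (left out, the last holds). Time passes only in rows, so rows that do not move let the fingers close. It gives the time, the measured TCP pose, the force and the opening at its end, in the units of the state.
- bot.get_obs(): the state, without advancing time (a new reading comes with each control period).
- bot.read_camera(name): name is "side" or "top"; returns a dict with "pixels" (384x512x3 uint8, blue, green, red), "camera_matrix" (3x3 intrinsics, pixels), "distortion" ([k1, k2, p1, p2, k3] as OpenCV has them; the pictures are not rectified), "rvec" (rotation vector, rad) and "tvec" (3), from world to camera coordinates, as OpenCV has them. Camera axes: x right, y down, z forward; pixel columns grow to the right and rows downward; lengths in m; the calibration is good to about 2 mm. A picture is of the moment at which its call begins. There is no depth.
- bot.hand_in(): hands the job in, once; it reports no verdict.
The state is a dict: "t": time; "q": joint angles; "joint_vel": joint speeds; "joint_torque": joint torques, N m; "eef_pos": TCP position; "tool_rot": TCP orientation; "contact_force": force on the tool from outside, world axes, zero at the start; "torque": the same for the moment, N m; "gripper_width": opening from 0.0 (shut) to 1.0 (fully open).
Only numpy, scipy, OpenCV 4.12 (cv2) and the standard library are available. Lean on these libraries where they do the work, as an engineer would, in place of code of your own. Each camera call takes 0.05 s, during which the arm holds its last target. There are 200 camera calls.

## Working session

There is one attempt and no reset: what is moved stays moved. The work goes in short steps, Python scripts to look and compute and a tool call to move; the robot and the scene stay as the last step left them, time stands still between calls to the robot, and variables do not carry over. Pictures are saved under pics/ and viewed, about 12 in all and at most 16, crops included, and the job is handed in when it is done.

Besides the shell and the picture viewer there is one more tool, called after "Call:" by a JSON object that holds its "op" and its "data". drive_tool: Moves the arm, as the interface text tells. Its arguments: {"type":"object","properties":{"series":{"type":"array"},"force":{"type":"number"}},"required":["series"]}

```bash
mkdir -p pics; cat > h.py <<'E'
import cv2, numpy as np
from station import bot
from scipy.spatial.transform import Rotation as R
def cam(n, save=None):
    c=bot.read_camera(n)
    if save: cv2.imwrite('pics/'+save,c['pixels'])
    return c
def ray(c,uv):
    uv=np.array(uv,float).reshape(-1,1,2)
    p=cv2.undistortPoints(uv,np.array(c['camera_matrix']),np.array(c['distortion'])).reshape(-1,2)
    M=cv2.Rodrigues(np.array(c['rvec'],float))[0]; o=-M.T@np.array(c['tvec'],float).ravel()
    d=np.c_[p,np.ones(len(p))]@M
    return o,d
def onz(c,uv,z):
    o,d=ray(c,uv); return o+d*((z-o[2])/d[:,2])[:,None]
def proj(c,P):
    return cv2.projectPoints(np.array(P,float).reshape(-1,3),np.array(c['rvec'],float),np.array(c['tvec'],float),np.array(c['camera_matrix']),np.array(c['distortion']))[0].reshape(-1,2)
def st():
    o=bot.get_obs(); r=np.array(o['tool_rot']); 
    return o,np.array(o['eef_pos']),R.from_quat(r[[1,2,3,0]])
E
python3 - <<'E'
from h import *
import pickle
t=cam('top','t0.png'); s=cam('side','s0.png')
pickle.dump((t,s),open('c0.pkl','wb'))
o,p,r=st(); print(o); print(r.as_matrix().round(3))
for c in (t,s): print(ray(c,[[256,192]]))
E
```

```text
{'t': 0.1, 'q': array([-1.39809647,  0.47773524,  0.02237091,  1.55632446, -0.01149082,
        1.10929675, -0.08309872]), 'joint_vel': array([-0.0009981 , -0.00323751,  0.00069292, -0.0044974 , -0.00081257,
        0.0006006 , -0.00098821]), 'joint_torque': array([ 4.46467791e-03, -5.97756958e+01,  1.61330022e+00, -2.81950629e+01,
        1.27471896e-02,  5.05972712e-03, -6.64154598e-06]), 'eef_pos': array([0.18695086, 0.64809126, 0.25242339]), 'tool_rot': array([-4.45849590e-05,  1.39938782e-01,  9.90159820e-01, -8.16393574e-04]), 'contact_force': array([ 0.21815291, -0.42822921,  0.36041553]), 'torque': array([ 0.05149139,  0.02652686, -0.04020828]), 'gripper_width': 1.0010761758293918}
[[-0.961  0.277 -0.   ]
 [ 0.277  0.961 -0.002]
 [-0.    -0.002 -1.   ]]
(array([ 0.34399715, -0.04060244,  1.21166929]), array([[ 0.12165066,  0.01422819, -0.99250262]]))
(array([-0.05173271, -0.92276445,  0.91385595]), array([[ 0.39391021,  0.69534131, -0.60120679]]))
```

```bash
cd pics; python3 -c "
import cv2
for n in 'ts': cv2.imwrite(n+'0b.png',cv2.resize(cv2.imread(n+'0.png'),(800,600),interpolation=cv2.INTER_CUBIC))"
```

```text
(no output)
```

View pics/t0b.png

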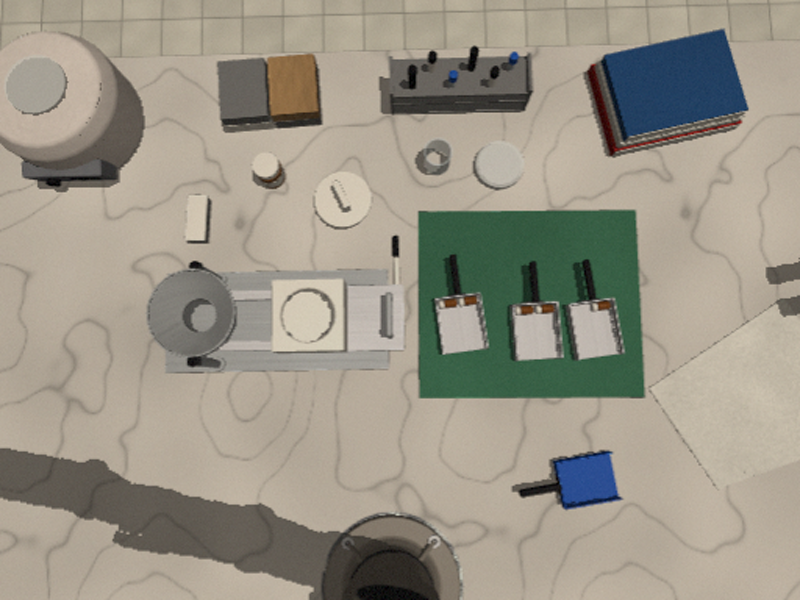

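View pics/s0b.png

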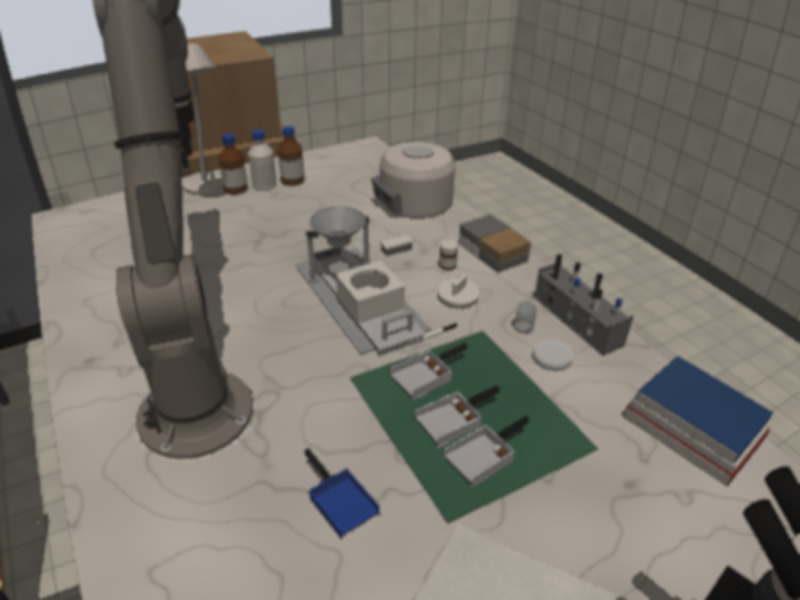

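The top view (800 px scale) shows the funnel at (195,312), the box at (308,315), the bow handle at (386,315) and the lid at (342,199). Three aluminium pans stand on the green mat with their handles up in the image. The blue pan at (588,480) is the look-alike and stays where it is. Next I'll enlarge the crop to confirm the pans and vials.

```bash
python3 - <<'E'
from h import *
import pickle
t,s=pickle.load(open('c0.pkl','rb'))
im=t['pixels']
cv2.imwrite('pics/t1.png',cv2.resize(im[100:260,85:420],None,fx=2.38,fy=2.38,interpolation=cv2.INTER_CUBIC))
cv2.imwrite('pics/p1.png',cv2.resize(im[155:240,268:408],(800,486),interpolation=cv2.INTER_CUBIC))
k=.64
for n,uv,z in [('funnel',(193,312),.165),('box',(307,316),.093),('handle',(386,315),.083),('lidbartop',(341,196),.056),('lidflange',(342,200),.022),('pen',(396,260),.01),('jar',(265,165),.07),('beaker',(434,155),.06),('slidebox',(198,218),.032),('petri',(498,164),.02)]:
    print(n,onz(t,[[uv[0]*k,uv[1]*k]],z).round(3))
hsv=cv2.cvtColor(im,cv2.COLOR_BGR2HSV)
m=cv2.inRange(hsv,(55,80,40),(90,255,255)); 
c=max(cv2.findContours(m,0,2)[0],key=cv2.contourArea); bx=cv2.boxPoints(cv2.minAreaRect(c))
print('mat',onz(t,bx,.003).round(3))
# black handles on mat
m=cv2.inRange(hsv,(0,0,0),(180,255,55)); m[:150]=0;m[230:]=0;m[:,:270]=0;m[:,410:]=0
for c in cv2.findContours(m,0,2)[0]:
    if cv2.contourArea(c)>25:
        r=cv2.minAreaRect(c); b=cv2.boxPoints(r); print('handle',r, onz(t,b,.045).round(3).tolist())
E
```

```text
funnel [[0.461 0.299 0.165]]
box [[0.458 0.131 0.093]]
handle [[ 0.457 -0.     0.083]]
lidbartop [[0.673 0.076 0.056]]
lidflange [[0.675 0.078 0.022]]
pen [[ 0.564 -0.018  0.01 ]]
jar [[0.728 0.208 0.07 ]]
beaker [[ 0.742 -0.09   0.06 ]]
slidebox [[0.645 0.336 0.032]]
petri [[ 0.736 -0.208  0.02 ]]
mat [[ 0.656 -0.061  0.003]
 [ 0.646 -0.471  0.003]
 [ 0.312 -0.449  0.003]
 [ 0.321 -0.053  0.003]]
handle ((326.75128173828125, 212.01776123046875), (34.05609130859375, 2.921128988265991), 85.91438293457031) [[0.474, -0.209, 0.045], [0.475, -0.217, 0.045], [0.382, -0.219, 0.045], [0.382, -0.212, 0.045]]
handle ((338.8168640136719, 180.1683349609375), (25.97047233581543, 9.950372695922852), 84.2894058227539) [[0.549, -0.235, 0.045], [0.551, -0.262, 0.045], [0.48, -0.266, 0.045], [0.478, -0.239, 0.045]]
handle ((373.6503601074219, 179.00244140625), (25.613452911376953, 11.076087951660156), 81.46923065185547) [[0.549, -0.327, 0.045], [0.552, -0.358, 0.045], [0.482, -0.364, 0.045], [0.478, -0.334, 0.045]]
handle ((289.20135498046875, 175.71160888671875), (25.52981185913086, 8.06204605102539), 83.2901611328125) [[0.564, -0.102, 0.045], [0.566, -0.124, 0.045], [0.496, -0.13, 0.045], [0.494, -0.108, 0.045]]
```

View pics/p1.png

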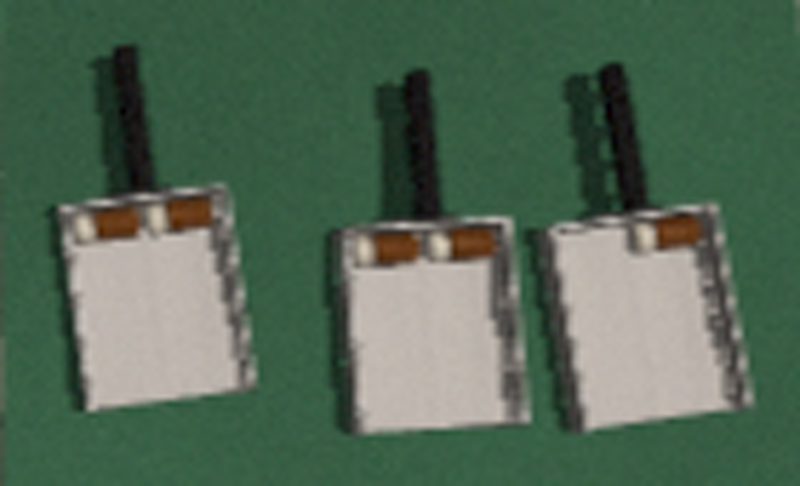

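View pics/t1.png

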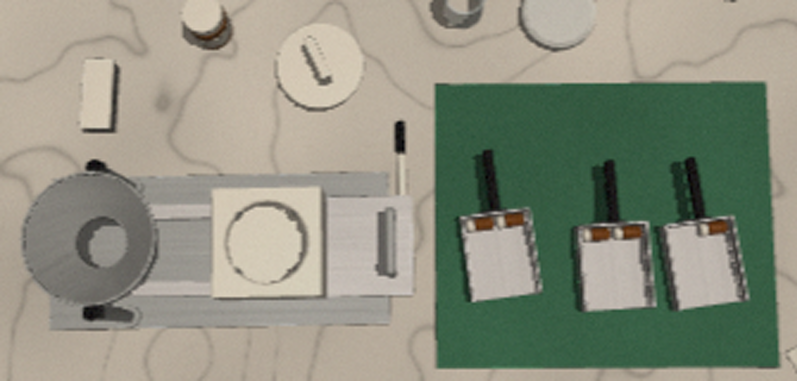

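The three aluminium pans are at about (150,290), (430,325) and (645,320) in the pan crop. They hold 2, 2 and 1 vials, so 5 in total. All three stand on the mat and match the description. The blue one off the mat is the look-alike.

I'll go to the carriage handle first.

Call:
{"op": "drive_tool", "data": {"series": [1,-27.5,-34.4,0,0,0,0,1,-27.5,-34.4,0,0,0,0,1,-27.5,-34.4,0,0,0,0,1,-27.5,-34.4,0,0,0,0,1,-27.5,-34.4,0,0,0,0,1,-27.5,-34.4,0,0,0,0,1,-27.5,-34.4,0,0,0,0,1,-27.5,-34.4,0,0,0,0,1,-27.5,-34.4,0,0,0,0,1,-27.5,-34.4,0,0,0,0,1,-27.5,-34.4,0,0,0,0,1,-27.5,-34.4,0,0,0,0], "force": 40}}

```text
t: 1.6
eef_pos: [0.3899, 0.159, 0.2532]
tool_rot: [-0.0, 0.14, 0.99, 0.0]
contact_force: [0.1, -0.8, -0.0]
gripper_width: 1.003
```

```bash
cat >> h.py <<'E'
def down(yaw_x):  # tool pointing down, tool x axis at azimuth yaw_x (rad)
    c,s=np.cos(yaw_x),np.sin(yaw_x)
    return R.from_matrix(np.array([[c,s,0],[s,-c,0],[0,0,-1]]))
def rel(pt,rt=None):
    o,p,r=st()
    print('q',np.round(o['q'],2),'tcp',p.round(4),'F',np.round(o['contact_force'],1),'w',round(o['gripper_width'],2),'t',o['t'])
    print(' shift mm (present tool axes)',(r.inv().apply(np.array(pt)-p)*1e3).round(1), 'rotvec',(r.inv()*rt).as_rotvec().round(3) if rt else '')
    if rt: print(' shift mm in target axes',(rt.inv().apply(np.array(pt)-p)*1e3).round(1))
E
python3 - <<'E'
from h import *
import pickle
t,s=pickle.load(open('c0.pkl','rb'))
im=t['pixels']
# handle bar: crop intensities
g=cv2.cvtColor(im,cv2.COLOR_BGR2GRAY)
sub=g[175:230,238:262]; m=((sub<150)).astype(np.uint8)
for c in cv2.findContours(m,0,2)[0]:
    if cv2.contourArea(c)>60:
        r=cv2.minAreaRect(c); b=cv2.boxPoints(r)+[238,175]; print('bar',r[1],onz(t,b,.083).round(3).tolist())
# box
sub=g[165:240,165:235]
m=(cv2.GaussianBlur(sub,(3,3),0)>185).astype(np.uint8)
for c in cv2.findContours(m,0,2)[0]:
    if cv2.contourArea(c)>800:
        r=cv2.minAreaRect(c); b=cv2.boxPoints(r)+[165,165]; w=onz(t,b,.093);print('box',w.round(3).tolist(),w.mean(0))
rel([.457,-.002,.25],down(np.pi))
E
```

```text
bar (29.093875885009766, 7.955657005310059) [[0.496, 0.012, 0.083], [0.496, -0.009, 0.083], [0.419, -0.01, 0.083], [0.419, 0.011, 0.083]]
box [[0.521, 0.19, 0.093], [0.518, 0.075, 0.093], [0.402, 0.076, 0.093], [0.405, 0.19, 0.093]] [0.46143516 0.13261724 0.093     ]
q [-0.82  0.04  0.3   2.14 -0.01  0.96  0.77] tcp [0.3899 0.159  0.2532] F [ 0.1 -0.8 -0. ] w 1.0 t 1.6
 shift mm (present tool axes) [-109.1 -136.1    3.2] rotvec [ 0.    -0.    -0.281]
 shift mm in target axes [ -67.1 -161.     3.2]
```

Call:
{"op": "drive_tool", "data": {"series": [1,0,0,0,0,0,-0.141,1,0,0,0,0,0,-0.14,1,-17,-40,0,0,0,0,1,-17,-40,0,0,0,0,1,-17,-40,0,0,0,0,1,-17,-40,0,0,0,0,1,0,0,40,0,0,0,1,0,0,40,0,0,0,1,0,0,30,0,0,0,1,0,0,0,0,0,0]}}

```text
t: 2.85
eef_pos: [0.4559, 0.0002, 0.1416]
tool_rot: [-0.002, 0.0, 1.0, -0.001]
contact_force: [-0.5, 0.3, 0.6]
gripper_width: 1.0
```

```bash
python3 - <<'E'
from h import *
rel([.458,-.001,.080],down(np.pi))
t=cam('top')['pixels'];s=cam('side')['pixels']
cv2.imwrite('pics/a.png',np.hstack([cv2.resize(t[150:290,170:350],(400,311)),cv2.resize(s[150:260,190:320],(400,311))]))
E
```

```text
q [-0.52  0.3   0.45  2.19 -0.2   0.7   1.63] tcp [4.559e-01 2.000e-04 1.416e-01] F [-0.5  0.3  0.6] w 1.0 t 2.85
 shift mm (present tool axes) [-2.4 -1.1 61.6] rotvec [-0.001 -0.005 -0.   ]
 shift mm in target axes [-2.1 -1.2 61.6]
```

View pics/a.png

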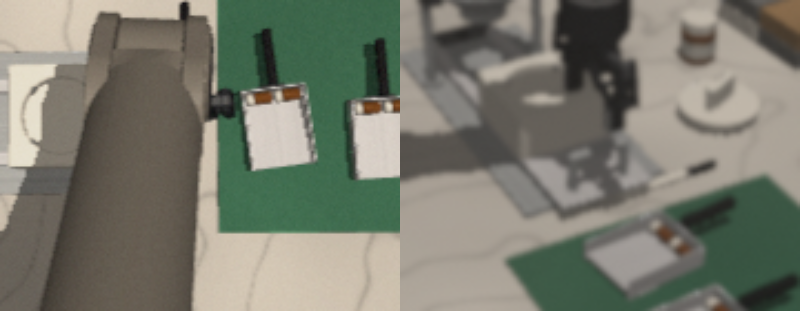

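The side view shows the gripper above the bow handle. I'll lower it and close.

Call:
{"op": "drive_tool", "data": {"series": [1,-1,-1,30,0,0,0,1,-1,0,30,0,0,0,-1,0,0,0,0,0,0,-1,0,0,0,0,0,0,-1,0,0,0,0,0,0,-1,0,0,0,0,0,0,-1,0,0,0,0,0,0,-1,0,0,0,0,0,0]}}

```text
t: 3.95
eef_pos: [0.4605, -0.0007, 0.0843]
tool_rot: [0.001, 0.0, 1.0, 0.0]
contact_force: [-1.6, -1.4, 9.2]
gripper_width: 0.122
```

Call:
{"op": "drive_tool", "data": {"series": [-1,0,10,0,0,0,0,-1,0,20,0,0,0,0,-1,0,20,0,0,0,0,-1,0,20,0,0,0,0,-1,0,20,0,0,0,0,-1,0,20,0,0,0,0,-1,0,20,0,0,0,0,-1,0,20,0,0,0,0,-1,0,10,0,0,0,0,-1,0,0,0,0,0,0]}}

```text
t: 5.2
eef_pos: [0.4612, 0.1614, 0.0844]
tool_rot: [0.002, -0.001, 1.0, 0.001]
contact_force: [1.8, 1.8, 5.0]
gripper_width: 0.126
```

Call:
{"op": "drive_tool", "data": {"series": [-1,0,8,0,0,0,0,-1,0,8,0,0,0,0,-1,0,5,0,0,0,0,-1,0,0,0,0,0,0,-1,0,0,0,0,0,0]}}

```text
t: 5.82
eef_pos: [0.4612, 0.1682, 0.0842]
tool_rot: [0.0, 0.005, 1.0, -0.006]
contact_force: [1.4, -34.1, 23.1]
gripper_width: 0.122
```

Call:
{"op": "drive_tool", "data": {"series": [-1,0,-7,0,0,0,0,-1,0,-6,0,0,0,0,-1,0,0,0,0,0,0,0,0,0,0,0,0,0,0.3,0,0,0,0,0,0,0.3,0,0,0,0,0,0,0.3,0,0,-30,0,0,0,0.3,0,-30,-40,0,0,0,0.3,0,-50,-40,0,0,0,0.3,0,-50,-40,0,0,0,0.3,0,-50,0,0,0,0,0.3,0,-50,0,0,0,0]}}

```text
t: 7.32
eef_pos: [0.4599, -0.0612, 0.2321]
tool_rot: [0.001, -0.001, 1.0, 0.001]
contact_force: [0.7, -0.2, 0.0]
gripper_width: 0.653
```

```bash
python3 - <<'E'
from h import *
import pickle
t=cam('top');s=cam('side')
pickle.dump((t,s),open('c1.pkl','wb'))
T=t['pixels'];S=s['pixels']
cv2.imwrite('pics/b.png',np.hstack([cv2.resize(T[160:250,80:260],(800//2*1,300),interpolation=3)[:,:],cv2.resize(S[110:240,170:300],(400,300),interpolation=3)]))
rel([.5,-.11,.25],down(np.pi))
E
```

```text
q [-0.55  0.16  0.63  2.1  -0.12  0.91  1.71] tcp [ 0.4591 -0.0652  0.2318] F [ 0.1  0.1 -0.4] w 0.65 t 7.425
 shift mm (present tool axes) [-41.3 -44.5 -18.1] rotvec [-0.001  0.001 -0.008]
 shift mm in target axes [-40.9 -44.8 -18.2]
```

View pics/b.png

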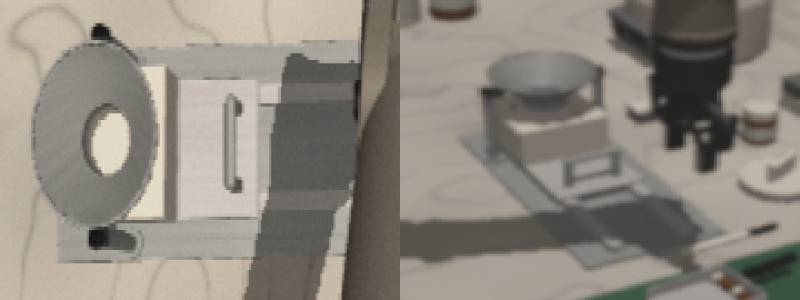

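```bash
python3 - <<'E'
from h import *
import pickle
t,s=pickle.load(open('c1.pkl','rb'))
t0,_=pickle.load(open('c0.pkl','rb'))
print('bar',onz(t,[[184.9,202.9]],.083),'spout',onz(t,[[127.7,202.6]],.103),'rim',onz(t,[[122.75,199.9]],.165))
k=.175
for n,a,b in [('1',(125,45),(147,190)),('2',(418,72),(430,215)),('3',(613,65),(635,212))]:
    w=onz(t0,[[268+a[0]*k,155+a[1]*k],[268+b[0]*k,155+b[1]*k]],.045)
    d=w[0]-w[1]; m=w.mean(0); ang=np.arctan2(d[1],d[0])
    print(n,'grip',m.round(3),'len',np.linalg.norm(d).round(3),'az',ang.round(3),'panc',(m-.088*d/np.linalg.norm(d)).round(3))
# funnel rim ellipse by contour in first image: rim edge in side
E
```

```text
bar [[0.45775241 0.16342644 0.083     ]] spout [[0.45990621 0.30832585 0.103     ]] rim [[0.46034665 0.30108722 0.165     ]]
1 grip [ 0.53  -0.123  0.045] len 0.071 az 0.117 panc [ 0.443 -0.133  0.045]
2 grip [ 0.514 -0.26   0.045] len 0.069 az 0.037 panc [ 0.426 -0.263  0.045]
3 grip [ 0.515 -0.355  0.045] len 0.071 az 0.091 panc [ 0.427 -0.363  0.045]
```

```bash
python3 - <<'E'
from h import *
rel([.53,-.123,.12],down(np.pi+.117))
E
```

```text
q [-0.55  0.16  0.63  2.1  -0.12  0.91  1.71] tcp [ 0.4591 -0.0652  0.2318] F [ 0.1  0.1 -0.4] w 0.65 t 7.425
 shift mm (present tool axes) [-71.2 -57.1 112. ] rotvec [-0.001  0.001 -0.125]
 shift mm in target axes [-63.7 -65.7 111.8]
```

Call:
{"op": "drive_tool", "data": {"series": [1,0,0,0,0,0,-0.122,1,-22,-22,37,0,0,0,1,-22,-22,37,0,0,0,1,-20,-22,37,0,0,0,1,0,0,0,0,0,0]}}

```text
t: 8.05
eef_pos: [0.5306, -0.1182, 0.1174]
tool_rot: [-0.003, -0.061, 0.998, -0.0]
contact_force: [0.1, -1.0, 0.7]
gripper_width: 0.998
```

```bash
python3 - <<'E'
from h import *
rel([.53,-.123,.042],down(np.pi+.117))
E
```

```text
q [-0.31  0.49  0.54  2.01 -0.36  0.74  2.13] tcp [ 0.5306 -0.1182  0.1174] F [ 0.1 -1.   0.7] w 1.0 t 8.05
 shift mm (present tool axes) [ 0.7 -4.7 75.4] rotvec [-0.    -0.005  0.004]
 shift mm in target axes [ 1.1 -4.7 75.4]
```

Call:
{"op": "drive_tool", "data": {"series": [1,0,-4,25,0,0,0,1,0,0,25,0,0,0,1,0,0,25,0,0,0,1,0,0,0,0,0,0,-1,0,0,0,0,0,0,-1,0,0,0,0,0,0,-1,0,0,0,0,0,0,-1,0,0,0,0,0,0,-1,0,0,0,0,0,0,-1,0,0,0,0,0,0], "force": 60}}

```text
t: 9.3
eef_pos: [0.5322, -0.1217, 0.0457]
tool_rot: [0.0, -0.061, 0.998, 0.0]
contact_force: [-0.9, 0.4, 5.0]
gripper_width: 0.126
```

Call:
{"op": "drive_tool", "data": {"series": [-1,0,0,-15,0,0,0,-1,0,0,-25,0,0,0,-1,0,0,-35,0,0,0,-1,0,0,-35,0,0,0,-1,0,0,-35,0,0,0,-1,0,0,-35,0,0,0,-1,0,0,-35,0,0,0,-1,0,0,-20,0,0,0,-1,0,0,0,0,0,0]}}

```text
t: 10.42
eef_pos: [0.5322, -0.1221, 0.282]
tool_rot: [0.002, -0.061, 0.998, 0.0]
contact_force: [-0.6, 0.0, -1.6]
gripper_width: 0.123
```

```bash
python3 - <<'E'
from h import *
rel([.53,.301,.28],down(np.pi))
T=cam('top')['pixels'];S=cam('side')['pixels']
cv2.imwrite('pics/c.png',np.hstack([cv2.resize(T[120:250,230:410],(400,289),interpolation=3),cv2.resize(S[140:300,210:410],(400,289),interpolation=3)]))
E
```

```text
q [-0.43  0.27  0.66  1.87 -0.19  1.07  2.  ] tcp [ 0.5322 -0.1221  0.282 ] F [-0.6  0.  -1.6] w 0.12 t 10.425
 shift mm (present tool axes) [-49.2 420.3   2.1] rotvec [0.    0.003 0.122]
 shift mm in target axes [  2.2 423.1   2. ]
```

View pics/c.png

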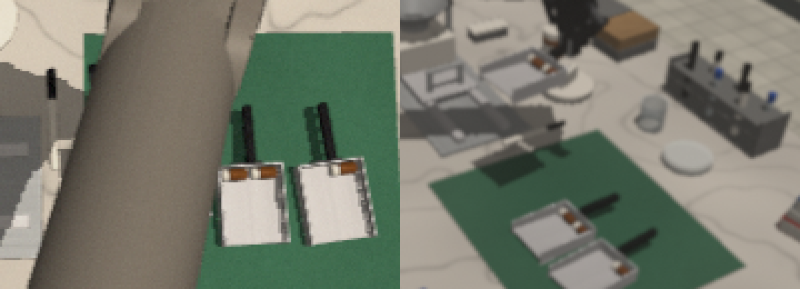

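The lift looks clean: both vials of pan 1 are still in it and it hangs level. I'll carry it to the funnel now.

```bash
python3 - <<'E'
from h import *
rel([.606,.380,.270],down(np.pi+.5))
E
```

```text
q [-0.43  0.27  0.66  1.87 -0.19  1.06  2.  ] tcp [ 0.5312 -0.1217  0.2798] F [ 0.2 -0.3 -0.7] w 0.13 t 10.525
 shift mm (present tool axes) [-135.4  488.8    9.8] rotvec [ 0.001 -0.001 -0.378]
 shift mm in target axes [-306.2  404.4    9.8]
```

Call:
{"op": "drive_tool", "data": {"series": [-1,-3,10,0,0,0,0,-1,-6,20,0,0,0,0,-1,-9,32,0,0,0,0,-1,-11,40,0,0,0,0,-1,-11,40,0,0,0,0,-1,-11,40,0,0,0,0,-1,-11,40,0,0,0,0,-1,-11,40,0,0,0,0,-1,-11,40,0,0,0,0,-1,-11,40,0,0,0,0,-1,-11,40,0,0,0,0,-1,-8,32,0,0,0,0]}}

```text
t: 12.02
eef_pos: [0.5935, 0.3059, 0.2787]
tool_rot: [-0.001, -0.062, 0.998, -0.0]
contact_force: [0.2, 0.2, -1.2]
gripper_width: 0.129
```

Call:
{"op": "drive_tool", "data": {"series": [-1,-6,22,0,0,0,0,-1,-3,12,0,0,0,0,-1,0,0,0,0,0,-0.06,-1,0,0,0,0,0,-0.12,-1,0,0,0,0,0,-0.12,-1,0,0,0,0,0,-0.08,-1,0,0,0,0,0,0]}}

```text
t: 12.9
eef_pos: [0.5996, 0.3366, 0.2804]
tool_rot: [-0.0, -0.247, 0.969, -0.0]
contact_force: [0.5, -0.5, -1.1]
gripper_width: 0.125
```

```bash
python3 - <<'E'
from h import *
rel([.606,.380,.228],down(np.pi+.5))
E
```

```text
q [-0.88  0.5   0.41  1.51 -0.21  1.17  1.64] tcp [0.5996 0.3366 0.2804] F [ 0.5 -0.5 -1.1] w 0.13 t 12.9
 shift mm (present tool axes) [-26.4  35.1  52.3] rotvec [-0. -0. -0.]
 shift mm in target axes [-26.4  35.   52.4]
```

Call:
{"op": "drive_tool", "data": {"series": [-1,-9,12,0,0,0,0,-1,-9,12,0,0,0,0,-1,-8,11,0,0,0,0,-1,0,0,17,0,0,0,-1,0,0,17,0,0,0,-1,0,0,15,0,0,0,-1,0,0,0,0,0,0]}}

```text
t: 13.78
eef_pos: [0.6044, 0.38, 0.2292]
tool_rot: [-0.002, -0.248, 0.969, -0.001]
contact_force: [0.7, 0.9, -1.1]
gripper_width: 0.129
```

```bash
python3 - <<'E'
from h import *
o,p,r=st(); print(p, 'lip',p+r.apply([.140,0,.031]), 'expect funnel .461 .301')
t=cam('top');s=cam('side')
T=t['pixels'];S=s['pixels']
cv2.imwrite('pics/d.png',np.hstack([cv2.resize(T[100:260,70:260],(400,337),interpolation=3),cv2.resize(S[90:230,160:326],(400,337),interpolation=3)]))
print(proj(t,p+r.apply([.140,0,.031])),proj(s,p+r.apply([.140,0,.031])))
E
```

```text
[0.60439151 0.38001831 0.22917581] lip [0.4815348  0.31265401 0.19869169] expect funnel .461 .301
[[113.47769869 189.68645936]] [[218.93248186 130.49478207]]
```

View pics/d.png

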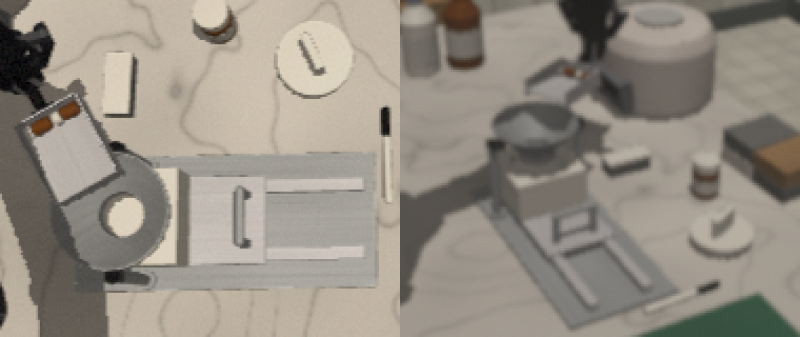

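The picture shows the pan's front edge at (91,190) in the crop, over the funnel on its outer side and matching my computed lip. Both vials are at the back. I'll tip it in two stages about the lip.

Call:
{"op": "drive_tool", "data": {"series": [-1,7.3,0,-23.2,0,-0.17,0,-1,7.3,0,-23.2,0,-0.17,0,-1,7.3,0,-23.2,0,-0.17,0,-1,0,0,0,0,0,0]}}

```text
t: 14.38
eef_pos: [0.5733, 0.3627, 0.2957]
tool_rot: [0.243, -0.24, 0.938, 0.063]
contact_force: [0.0, -0.3, -1.1]
gripper_width: 0.128
```

```bash
cat >> h.py <<'E'
def lip(l=(.140,0,.031)):
    o,p,r=st(); z=r.apply([0,0,1]); print('q',np.round(o['q'],2),'tcp',p.round(4),'lip',(p+r.apply(l)).round(4),'tilt',np.degrees(np.arccos(-z[2])).round(1),'w',round(o['gripper_width'],3))
    print('down in tool axes',r.inv().apply([0,0,-1]).round(3))
E
python3 -c "
from h import *
lip()"
```

```text
q [-1.09  0.25  0.47  1.92 -0.07  0.5   1.46] tcp [0.5733 0.3627 0.2957] lip [0.4793 0.3113 0.2004] tilt 29.1 w 0.128
down in tool axes [ 0.487 -0.002  0.873]
```

Call:
{"op": "drive_tool", "data": {"series": [-1,12,0,22,0,0,0,-1,7.3,0,-23.2,0,-0.17,0,-1,7.3,0,-23.2,0,-0.17,0,-1,7.3,0,-23.2,0,-0.17,0,-1,0,0,0,0,0,0,-1,0,0,0,0,0,0,-1,0,0,0,0,0,0]}}

```text
t: 15.25
eef_pos: [0.561, 0.3348, 0.285]
tool_rot: [0.345, -0.22, 0.91, 0.06]
contact_force: [-0.5, -0.0, -0.9]
gripper_width: 0.124
```

```bash
python3 -c "
from h import *
lip()
T=cam('top')['pixels'];S=cam('side')['pixels']
cv2.imwrite('pics/e.png',np.hstack([cv2.resize(T[130:260,70:224],(400,337),interpolation=3),cv2.resize(S[90:230,160:326],(400,337),interpolation=3)]))
"
```

```text
q [-1.18  0.17  0.5   2.13  0.6   0.2   0.78] tcp [0.561  0.3348 0.285 ] lip [0.4865 0.2927 0.1699] tilt 41.0 w 0.124
down in tool axes [0.655 0.042 0.754]
```

View pics/e.png

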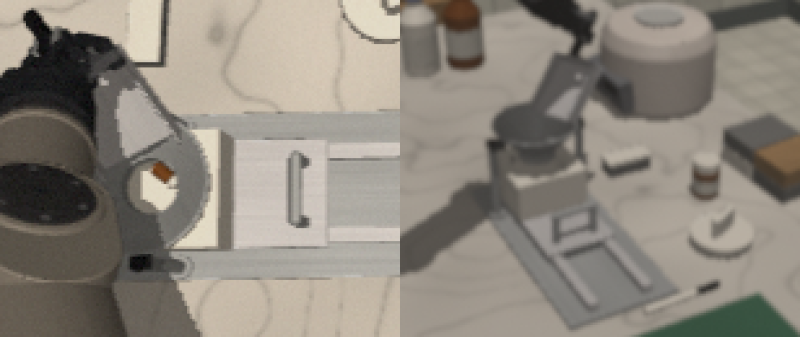

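The crop shows one vial already through the spout at (162,172). The tilt stopped at 41° because joint 6 is at its limit. Tipping tangentially should keep joint 6 in mid-range, so I'll yaw the pan about its lip and tip further.

```bash
cat >> h.py <<'E'
L=np.array([.140,0,.031])
def panpose(az,tilt,lipw,l=L):
    rt=R.from_rotvec([0,0,az])*R.from_rotvec([0,-tilt,0])*down(np.pi)
    return np.array(lipw)-rt.apply(l), rt
def about_lip(rv,l=L):  # per-row shift for row rotvec rv (tool axes) about the lip
    rv=np.array(rv); return ((l-R.from_rotvec(rv).apply(l))*1e3).round(1)
E
python3 -c "
from h import *
p,r=panpose(.45,.5,[.482,.300,.185]); rel(p,r); print(p)
dn=r.inv().apply([0,0,-1]); rv=.17*dn; print(rv.round(3),about_lip(rv))
"
```

```text
q [-1.18  0.17  0.5   2.13  0.61  0.2   0.78] tcp [0.5607 0.3346 0.2847] F [-1.  -0.3 -0.8] w 0.12 t 15.35
 shift mm (present tool axes) [-13.2   3.1  18.5] rotvec [-0.03   0.215  0.031]
 shift mm in target axes [-16.8   3.1  15.3]
[0.57924772 0.346976   0.27932463]
[ 0.082 -0.     0.149] [  1.4 -18.3  -0.7]
```

Call:
{"op": "drive_tool", "data": {"series": [-1,-6.6,1.5,9.3,-0.015,0.107,0.016,-1,-6.6,1.5,9.3,-0.015,0.107,0.016,-1,0,0,0,0,0,0,-1,1.4,-18.3,-0.7,0.082,0,0.149,-1,1.4,-18.3,-0.7,0.082,0,0.149,-1,1.4,-18.3,-0.7,0.082,0,0.149,-1,1.4,-18.3,-0.7,0.082,0,0.149,-1,1.4,-18.3,-0.7,0.082,0,0.149,-1,1.4,-18.3,-0.7,0.082,0,0.149,-1,0,0,0,0,0,0]}}

```text
t: 16.6
eef_pos: [0.5711, 0.2388, 0.2777]
tool_rot: [0.251, 0.274, 0.926, -0.067]
contact_force: [0.5, -0.3, -1.4]
gripper_width: 0.122
```

```bash
python3 -c "
from h import *
lip()
p,r=panpose(-.57,.5,[.483,.289,.185]); rel(p,r)
"
```

```text
q [-1.22  0.31  0.59  1.92  0.44  0.82  0.04] tcp [0.5711 0.2388 0.2777] lip [0.4831 0.2971 0.1807] tilt 30.1 w 0.122
down in tool axes [ 0.502 -0.014  0.865]
q [-1.22  0.31  0.59  1.92  0.44  0.82  0.04] tcp [0.5711 0.2388 0.2777] F [ 0.5 -0.3 -1.4] w 0.12 t 16.6
 shift mm (present tool axes) [-6.6 -5.3  1.9] rotvec [ 0.011  0.026 -0.008]
 shift mm in target axes [-6.6 -5.3  1.8]
```

Call:
{"op": "drive_tool", "data": {"series": [-1,0,-5,0,0,0,0,-1,7.3,0,-23.2,0,-0.17,0,-1,7.3,0,-23.2,0,-0.17,0,-1,7.3,0,-23.2,0,-0.17,0,-1,7.3,0,-23.2,0,-0.17,0,-1,0,0,0,0,0,0,-1,0,0,0,0,0,0,-1,0,0,0,0,0,0]}}

```text
t: 17.6
eef_pos: [0.4988, 0.2781, 0.3233]
tool_rot: [0.544, 0.239, 0.789, -0.155]
contact_force: [1.3, 0.2, -0.9]
gripper_width: 0.122
```

```bash
python3 -c "
from h import *
lip()
T=cam('top')['pixels'];S=cam('side')['pixels']
cv2.imwrite('pics/f.png',np.hstack([cv2.resize(T[130:260,70:224],(400,337),interpolation=3),cv2.resize(S[90:230,160:326],(400,337),interpolation=3)]))
"
```

```text
q [-1.74  0.46  0.75  2.11  1.07  1.1  -0.78] tcp [0.4988 0.2781 0.3233] lip [0.4819 0.2917 0.1815] tilt 68.9 w 0.122
down in tool axes [ 0.933 -0.016  0.36 ]
```

View pics/f.png

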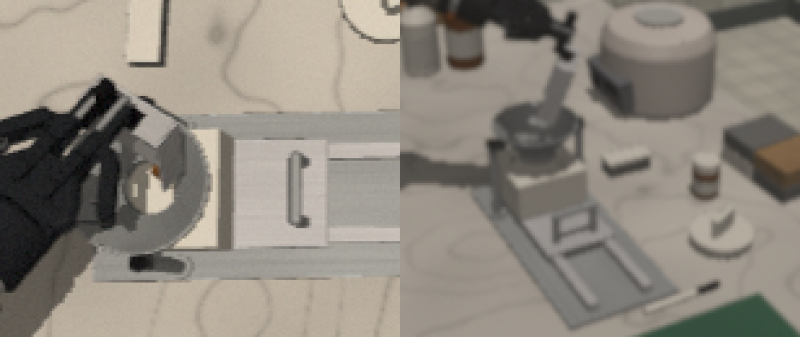

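The whole pan is tipped to 69° with its lip in the funnel. I'll raise it, level it and take it back.

Call:
{"op": "drive_tool", "data": {"series": [-1,-18.5,0.3,-7.2,0,0,0,-1,-18.5,0.3,-7.2,0,0,0,-1,-3.3,0,24.3,0,0.172,0,-1,-3.3,0,24.3,0,0.172,0,-1,-3.3,0,24.3,0,0.172,0,-1,-3.3,0,24.3,0,0.172,0,-1,-3.3,0,24.3,0,0.172,0,-1,-3.3,0,24.3,0,0.172,0,-1,-3.3,0,24.3,0,0.172,0,-1,0,0,0,0,0,0]}}

```text
t: 18.95
eef_pos: [0.6005, 0.2101, 0.2518]
tool_rot: [0.002, 0.288, 0.958, 0.005]
contact_force: [0.4, -1.2, -1.5]
gripper_width: 0.129
```

```bash
python3 -c "
from h import *
lip()
rel([.532,-.1217,.15],down(np.pi+.122))
"
```

```text
q [-0.79  0.44  0.49  1.69 -0.24  1.06  0.76] tcp [0.6005 0.2101 0.2518] lip [0.4839 0.2875 0.2207] tilt 0.7 w 0.129
down in tool axes [ 0.001 -0.012  1.   ]
q [-0.79  0.44  0.49  1.69 -0.24  1.06  0.76] tcp [0.6005 0.2101 0.2518] F [ 0.4 -1.2 -1.5] w 0.13 t 18.95
 shift mm (present tool axes) [-125.6 -315.8   98.2] rotvec [ 0.011  0.005 -0.706]
 shift mm in target axes [ 108.3 -321.   101.8]
```

Call:
{"op": "drive_tool", "data": {"series": [-1,0,0,0,0.006,0,-0.176,-1,0,0,0,0.005,0.005,-0.177,-1,0,0,0,0,0,-0.177,-1,0,0,0,0,0,-0.176,-1,13.5,-40.1,0,0,0,0,-1,13.5,-40.1,0,0,0,0,-1,13.5,-40.1,0,0,0,0,-1,13.5,-40.1,0,0,0,0,-1,13.5,-40.1,0,0,0,0,-1,13.5,-40.1,0,0,0,0,-1,13.5,-40.1,0,0,0,0,-1,13.5,-40.1,0,0,0,0]}}

```text
t: 20.45
eef_pos: [0.5328, -0.1161, 0.2528]
tool_rot: [0.001, -0.067, 0.998, 0.001]
contact_force: [0.7, 1.1, -1.6]
gripper_width: 0.123
```

Call:
{"op": "drive_tool", "data": {"series": [-1,0,0,30,0,0,0,-1,0,0,35,0,0,0,-1,0,0,35,0,0,0,-1,0,0,35,0,0,0,-1,0,0,30,0,0,0,-1,0,0,15,0,0,0,-1,0,0,0,0,0,0]}}

```text
t: 21.32
eef_pos: [0.5328, -0.1144, 0.0716]
tool_rot: [-0.001, -0.066, 0.998, 0.002]
contact_force: [0.6, 0.2, -0.7]
gripper_width: 0.125
```

```bash
python3 -c "
from h import *
rel([.532,-.1217,.0465],down(np.pi+.122))
"
```

```text
q [-0.18  0.54  0.35  2.02 -0.31  0.63  2.08] tcp [ 0.5328 -0.1144  0.0716] F [ 0.6  0.2 -0.7] w 0.13 t 21.325
 shift mm (present tool axes) [ 1.7 -7.3 25.1] rotvec [ 0.003 -0.001  0.011]
 shift mm in target axes [ 1.7 -7.2 25.1]
```

Call:
{"op": "drive_tool", "data": {"series": [-1,0,-7,12,0,0,0,-1,0,0,12,0,0,0,-1,0,0,1,0,0,0,0,0,0,0,0,0,0,0.3,0,0,0,0,0,0,0.3,0,0,0,0,0,0,0.3,0,0,-30,0,0,0,0.3,0,0,-40,0,0,0,0.3,0,0,-40,0,0,0,0.5,0,0,0,0,0,0]}}

```text
t: 22.58
eef_pos: [0.5359, -0.1226, 0.1596]
tool_rot: [0.003, -0.066, 0.998, 0.001]
contact_force: [-0.2, -0.1, 0.9]
gripper_width: 0.749
```

```bash
python3 -c "
from h import *
rel([.516,-.260,.157],down(np.pi+.037))
import pickle
t=cam('top');s=cam('side');pickle.dump((t,s),open('c2.pkl','wb'))
T=t['pixels'];S=s['pixels']
cv2.imwrite('pics/g.png',np.hstack([cv2.resize(T[100:260,70:260],(400,337),interpolation=3),cv2.resize(S[200:320,225:400],(400,337),interpolation=3)]))
"
```

```text
q [-0.22  0.41  0.42  1.97 -0.23  0.81  2.03] tcp [ 0.5359 -0.1226  0.1596] F [-0.2 -0.1  0.9] w 0.75 t 22.575
 shift mm (present tool axes) [  37.8 -133.6    2.1] rotvec [0.003 0.006 0.095]
 shift mm in target axes [  25.  -136.6    2.6]
```

View pics/g.png

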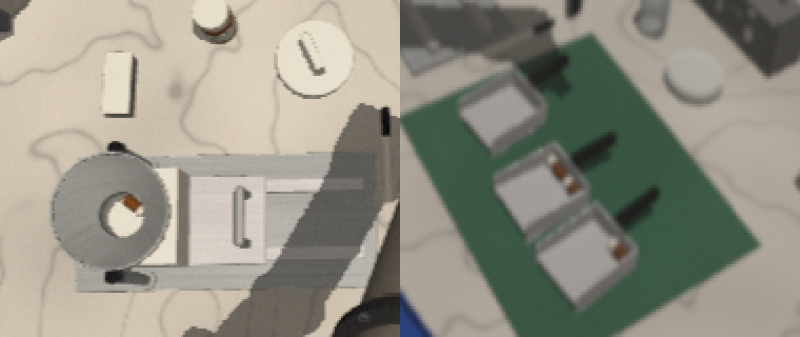

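Pan 1 is back on the mat and empty, and one vial can be seen through the spout. Next I'll check numerically whether the other pans or the lid have shifted since the start.

```bash
cat >> h.py <<'E'
def brown(c,box):
    h=cv2.cvtColor(c['pixels'],cv2.COLOR_BGR2HSV); m=cv2.inRange(h,(3,120,60),(18,255,255))
    k=np.zeros_like(m); x0,x1,y0,y1=box; k[y0:y1,x0:x1]=m[y0:y1,x0:x1]
    n,_,s,ce=cv2.connectedComponentsWithStats(k); return [(ce[i].round(1).tolist(),int(s[i,4])) for i in range(1,n) if s[i,4]>3]
E
python3 - <<'E'
from h import *
import pickle
for f in ('c0','c2'):
    t,s=pickle.load(open(f+'.pkl','rb'))
    print(f,'side',brown(s,(240,350,210,310)),'top',brown(t,(270,420,150,240)),'spout',brown(t,(100,150,170,230)))
a=pickle.load(open('c0.pkl','rb'))[1]['pixels'];b=pickle.load(open('c2.pkl','rb'))[1]['pixels']
d=cv2.absdiff(a,b).max(2); print('diff lid',(d[165:205,270:315]>40).sum(),'pan2',(d[240:290,262:322]>40).sum(),'pan3',(d[262:315,275:345]>40).sum())
E
```

```text
c0 side [([275.7, 232.3], 10), ([281.5, 237.5], 4), ([294.4, 260.2], 14), ([300.2, 266.6], 5), ([320.7, 289.1], 9)] top [([288.0, 193.4], 31), ([300.6, 191.8], 35), ([386.2, 194.9], 37), ([350.1, 197.0], 36), ([336.8, 198.0], 33)] spout []
c2 side [([294.4, 260.2], 14), ([300.2, 266.6], 5), ([320.9, 289.1], 8)] top [([386.0, 194.9], 35), ([350.1, 197.0], 36), ([336.8, 198.0], 33)] spout [([131.8, 195.8], 32)]
diff lid 921 pan2 3 pan3 0
```

Call:
{"op": "drive_tool", "data": {"series": [0.6,0,0,-20,0,0,0.095,0.6,6,-34,0,0,0,0,0.6,6,-34,0,0,0,0,0.6,6,-34,0,0,0,0,0.6,7,-34,0,0,0,0,0.6,0,0,30,0,0,0,0.6,0,0,30,0,0,0,0.6,0,0,0,0,0,0]}}

```text
t: 23.68
eef_pos: [0.5114, -0.2578, 0.1129]
tool_rot: [-0.004, -0.018, 1.0, 0.003]
contact_force: [-0.3, 0.3, 0.8]
gripper_width: 0.798
```

```bash
python3 -c "
from h import *
rel([.516,-.260,.0455],down(np.pi+.037))
"
```

```text
q [ 0.03  0.52  0.44  1.94 -0.31  0.76  2.25] tcp [ 0.5114 -0.2578  0.1129] F [-0.3  0.3  0.8] w 0.8 t 23.675
 shift mm (present tool axes) [-5.  -2.8 67.4] rotvec [ 0.006 -0.008 -0.   ]
 shift mm in target axes [-4.5 -2.4 67.4]
```

Call:
{"op": "drive_tool", "data": {"series": [0.6,-4.5,-2.5,23,0,0,0,0.6,0,0,23,0,0,0,0.6,0,0,21,0,0,0,0.6,0,0,0,0,0,0,-1,0,0,0,0,0,0,-1,0,0,0,0,0,0,-1,0,0,0,0,0,0,-1,0,0,0,0,0,0,-1,0,0,0,0,0,0]}}

```text
t: 24.8
eef_pos: [0.519, -0.2611, 0.0497]
tool_rot: [0.0, -0.018, 1.0, 0.002]
contact_force: [1.2, 1.3, 6.3]
gripper_width: 0.125
```

Call:
{"op": "drive_tool", "data": {"series": [-1,0,0,-15,0,0,0,-1,0,0,-25,0,0,0,-1,0,0,-35,0,0,0,-1,0,0,-35,0,0,0,-1,0,0,-35,0,0,0,-1,0,0,-35,0,0,0,-1,0,0,-35,0,0,0,-1,0,0,-20,0,0,0,-1,0,0,0,0,0,0]}}

```text
t: 25.92
eef_pos: [0.5189, -0.2622, 0.2858]
tool_rot: [0.001, -0.018, 1.0, 0.001]
contact_force: [0.1, -0.1, -1.6]
gripper_width: 0.119
```

```bash
python3 -c "
from h import *
p,r=panpose(-.55,0,[.483,.289,.200]); print(p); rel(p,r)
t=cam('top');s=cam('side')
print(brown(t,(60,420,130,240)),brown(s,(200,350,120,310)))
"
```

```text
[0.60235343 0.21582379 0.231     ]
q [-0.06  0.32  0.53  1.78 -0.18  1.1   2.14] tcp [ 0.5189 -0.2622  0.2858] F [ 0.1 -0.1 -1.6] w 0.12 t 25.925
 shift mm (present tool axes) [-100.6  474.5   56.2] rotvec [0.003 0.001 0.586]
 shift mm in target axes [178.7 451.2  54.8]
[([131.8, 195.8], 32)] [([300.0, 201.0], 17), ([320.9, 289.1], 8)]
```

Call:
{"op": "drive_tool", "data": {"series": [-1,-2,10,0,0,0,0,-1,-4,20,0,0,0,0,-1,-7,32,0,0,0,0,-1,-9,42,0,0,0,0,-1,-9,42,0,0,0,0,-1,-9,42,0,0,0,0,-1,-9,42,0,0,0,0,-1,-9,42,0,0,0,0,-1,-9,42,0,0,0,0,-1,-9,42,0,0,0,0,-1,-8,38,0,0,0,0,-1,-6,28,0,0,0,0]}}

```text
t: 27.52
eef_pos: [0.5921, 0.1663, 0.284]
tool_rot: [-0.002, -0.02, 1.0, 0.002]
contact_force: [0.2, 0.4, -0.6]
gripper_width: 0.122
```

Call:
{"op": "drive_tool", "data": {"series": [-1,-5,18,0,0,0,0.08,-1,0,0,0,0,0,0.13,-1,0,0,0,0,0,0.13,-1,0,0,0,0,0,0.13,-1,0,0,0,0,0,0.11,-1,0,0,0,0,0,0]}}

```text
t: 28.28
eef_pos: [0.5965, 0.1821, 0.2842]
tool_rot: [-0.002, 0.268, 0.964, 0.001]
contact_force: [-0.4, -0.1, -1.5]
gripper_width: 0.122
```

```bash
python3 -c "
from h import *
L2=np.array([.142,0,.035])
lip(L2)
p,r=panpose(-.55,0,[.483,.289,.202],L2); print(p); rel(p,r)
print(about_lip([0,-.17,0],L2))
"
```

```text
q [-0.75  0.39  0.47  1.67 -0.2   1.13  0.81] tcp [0.5965 0.1821 0.2842] lip [0.4748 0.2554 0.2498] tilt 0.2 w 0.122
down in tool axes [-0.004 -0.     1.   ]
[0.60405848 0.21477841 0.237     ]
q [-0.75  0.39  0.47  1.67 -0.2   1.13  0.81] tcp [0.5965 0.1821 0.2842] F [-0.4 -0.1 -1.5] w 0.12 t 28.275
 shift mm (present tool axes) [10.2 31.9 47.3] rotvec [ 0.    -0.004  0.008]
 shift mm in target axes [10.7 31.8 47.2]
[  8.    0.  -23.5]
```

Call:
{"op": "drive_tool", "data": {"series": [-1,3.4,10.6,16,0,0,0,-1,3.4,10.6,16,0,0,0,-1,3.4,10.6,15,0,0,0,-1,0,0,0,0,0,0,-1,8,0,-23.5,0,-0.17,0,-1,8,0,-23.5,0,-0.17,0,-1,8,0,-23.5,0,-0.17,0,-1,0,0,0,0,0,0]}}

```text
t: 29.28
eef_pos: [0.5716, 0.2389, 0.3036]
tool_rot: [0.242, 0.255, 0.934, -0.064]
contact_force: [-0.2, 0.5, -1.8]
gripper_width: 0.124
```

```bash
python3 -c "
from h import *
L2=np.array([.142,0,.035])
lip(L2); t=cam('top'); print(brown(t,(60,260,130,240)))
"
```

```text
q [-1.29  0.29  0.69  1.89  0.38  0.85  0.17] tcp [0.5716 0.2389 0.3036] lip [0.4794 0.2935 0.204 ] tilt 29.0 w 0.124
down in tool axes [ 0.486 -0.004  0.874]
[([112.3, 185.3], 61), ([126.4, 193.1], 60), ([133.5, 199.0], 4)]
```

Call:
{"op": "drive_tool", "data": {"series": [-1,9.7,0,17.5,0,0,0,-1,8,0,-23.5,0,-0.17,0,-1,8,0,-23.5,0,-0.17,0,-1,8,0,-23.5,0,-0.17,0,-1,8,0,-23.5,0,-0.17,0,-1,0,0,0,0,0,0,-1,0,0,0,0,0,0,-1,0,0,0,0,0,0,-1,0,0,0,0,0,0]}}

```text
t: 30.45
eef_pos: [0.5019, 0.2753, 0.3289]
tool_rot: [0.538, 0.225, 0.798, -0.149]
contact_force: [-0.5, 0.3, -1.8]
gripper_width: 0.123
```

```bash
python3 -c "
from h import *
L2=np.array([.142,0,.035])
lip(L2); t=cam('top'); print(brown(t,(60,260,130,240)));print(about_lip([0,.172,0],L2))
"
```

```text
q [-1.86  0.49  0.92  2.13  1.03  1.   -0.71] tcp [0.5019 0.2753 0.3289] lip [0.4843 0.2867 0.1842] tilt 67.9 w 0.123
down in tool axes [ 0.927 -0.004  0.376]
[([130.8, 193.6], 10)]
[-3.9  0.  24.8]
```

Call:
{"op": "drive_tool", "data": {"series": [-1,-18.5,0,-7.5,0,0,0,-1,-18.5,0,-7.5,0,0,0,-1,-3.9,0,24.6,0,0.17,0,-1,-3.9,0,24.6,0,0.17,0,-1,-3.9,0,24.6,0,0.17,0,-1,-3.9,0,24.6,0,0.17,0,-1,-3.9,0,24.6,0,0.17,0,-1,-3.9,0,24.6,0,0.17,0,-1,-3.9,0,24.6,0,0.17,0,-1,0,0,0,0,0,0]}}

```text
t: 31.75
eef_pos: [0.6076, 0.2071, 0.2565]
tool_rot: [-0.002, 0.273, 0.962, -0.0]
contact_force: [1.0, 0.1, -1.7]
gripper_width: 0.12
```

```bash
python3 -c "
from h import *
L2=np.array([.142,0,.035])
lip(L2)
rel([.519,-.2612,.15],down(np.pi+.037))
t=cam('top'); print(brown(t,(60,260,130,240)))
s=cam('side'); print(brown(s,(180,350,110,310)))
"
```

```text
q [-0.83  0.46  0.56  1.66 -0.27  1.1   0.83] tcp [0.6076 0.2071 0.2565] lip [0.4866 0.2817 0.2219] tilt 0.2 w 0.12
down in tool axes [-0.003  0.001  1.   ]
q [-0.83  0.46  0.56  1.66 -0.27  1.1   0.83] tcp [0.6076 0.2071 0.2565] F [ 1.   0.1 -1.7] w 0.12 t 31.75
 shift mm (present tool axes) [-171.1 -444.8  106.6] rotvec [-0.    -0.003 -0.59 ]
 shift mm in target axes [ 105.8 -464.7  106.5]
[([133.4, 195.1], 15)]
[([186.0, 116.0], 9), ([320.7, 289.1], 9)]
```

Call:
{"op": "drive_tool", "data": {"series": [-1,0,0,0,0,0,-0.147,-1,0,0,0,0,0,-0.148,-1,0,0,0,0,0,-0.148,-1,0,0,0,0,0,-0.147,-1,9.6,-42.2,0,0,0,0,-1,9.6,-42.2,0,0,0,0,-1,9.6,-42.2,0,0,0,0,-1,9.6,-42.2,0,0,0,0,-1,9.6,-42.2,0,0,0,0,-1,9.6,-42.2,0,0,0,0,-1,9.6,-42.2,0,0,0,0,-1,9.6,-42.2,0,0,0,0]}}

```text
t: 33.35
eef_pos: [0.5443, -0.1259, 0.258]
tool_rot: [0.001, -0.025, 1.0, 0.002]
contact_force: [0.3, -0.2, -0.8]
gripper_width: 0.124
```

Call:
{"op": "drive_tool", "data": {"series": [-1,9.6,-42.2,0,0,0,0,-1,9.6,-42.2,0,0,0,0,-1,9.6,-42.2,0,0,0,0,-1,0,0,30,0,0,0,-1,0,0,38,0,0,0,-1,0,0,38,0,0,0,-1,0,0,38,0,0,0,-1,0,0,28,0,0,0,-1,0,0,0,0,0,0]}}

```text
t: 34.48
eef_pos: [0.521, -0.2514, 0.0836]
tool_rot: [-0.002, -0.025, 1.0, 0.002]
contact_force: [0.4, 0.1, -1.7]
gripper_width: 0.128
```

```bash
python3 -c "
from h import *
rel([.519,-.2612,.0505],down(np.pi+.037))
"
```

```text
q [-0.    0.58  0.46  1.94 -0.38  0.71  2.31] tcp [ 0.521  -0.2514  0.0836] F [ 0.4  0.1 -1.7] w 0.13 t 34.475
 shift mm (present tool axes) [ 2.3 -9.8 33.1] rotvec [ 0.004 -0.003  0.014]
 shift mm in target axes [ 2.3 -9.7 33.1]
```

Call:
{"op": "drive_tool", "data": {"series": [-1,2,-6,16,0,0,0.014,-1,0,0,15,0,0,0,-1,0,0,2,0,0,0,0,0,0,0,0,0,0,0.3,0,0,0,0,0,0,0.3,0,0,0,0,0,0,0.3,0,0,-30,0,0,0,0.3,0,0,-40,0,0,0,0.5,0,0,-30,0,0,0,0.5,0,0,0,0,0,0]}}

```text
t: 35.72
eef_pos: [0.5211, -0.2612, 0.1541]
tool_rot: [0.002, -0.016, 1.0, 0.001]
contact_force: [-0.3, 1.2, -0.7]
gripper_width: 0.753
```

```bash
python3 -c "
from h import *
rel([.517,-.355,.11],down(np.pi+.091))
s=cam('side'); print(brown(s,(200,350,110,310))); t=cam('top'); print(brown(t,(60,420,130,240)))
"
```

```text
q [-0.04  0.48  0.53  1.9  -0.32  0.84  2.26] tcp [ 0.5211 -0.2612  0.1541] F [-0.3  1.2 -0.7] w 0.75 t 35.725
 shift mm (present tool axes) [  7.3 -93.6  43.9] rotvec [ 0.002  0.004 -0.058]
 shift mm in target axes [ 12.6 -93.   44.1]
[([320.9, 289.1], 8)]
[([132.4, 194.4], 22)]
```

Call:
{"op": "drive_tool", "data": {"series": [0.6,0,0,0,0,0,-0.058,0.6,4,-32,0,0,0,0,0.6,4,-32,0,0,0,0,0.6,4,-30,0,0,0,0,0.6,0,0,22,0,0,0,0.6,0,0,22,0,0,0,0.6,0,0,0,0,0,0]}}

```text
t: 36.7
eef_pos: [0.5143, -0.3538, 0.1043]
tool_rot: [-0.003, -0.045, 0.999, 0.003]
contact_force: [-0.3, -0.2, 0.9]
gripper_width: 0.802
```

```bash
python3 -c "
from h import *
rel([.518,-.355,.0455],down(np.pi+.091))
"
```

```text
q [ 0.16  0.61  0.47  1.82 -0.37  0.81  2.49] tcp [ 0.5143 -0.3538  0.1043] F [-0.3 -0.2  0.9] w 0.8 t 36.7
 shift mm (present tool axes) [-3.9 -2.  58.8] rotvec [ 0.007 -0.006 -0.001]
 shift mm in target axes [-3.6 -1.6 58.8]
```

Call:
{"op": "drive_tool", "data": {"series": [0.6,-3.5,-2,20,0,0,0,0.6,0,0,20,0,0,0,0.6,0,0,19,0,0,0,0.6,0,0,0,0,0,0,-1,0,0,0,0,0,0,-1,0,0,0,0,0,0,-1,0,0,0,0,0,0,-1,0,0,0,0,0,0,-1,0,0,0,0,0,0]}}

```text
t: 37.83
eef_pos: [0.5201, -0.3567, 0.0488]
tool_rot: [0.0, -0.045, 0.999, 0.001]
contact_force: [0.1, 0.4, 4.5]
gripper_width: 0.123
```

Call:
{"op": "drive_tool", "data": {"series": [-1,0,0,-15,0,0,0,-1,0,0,-25,0,0,0,-1,0,0,-35,0,0,0,-1,0,0,-35,0,0,0,-1,0,0,-35,0,0,0,-1,0,0,-35,0,0,0,-1,0,0,-35,0,0,0,-1,0,0,-20,0,0,0,-1,0,0,0,0,0,0]}}

```text
t: 38.95
eef_pos: [0.5203, -0.3578, 0.2851]
tool_rot: [0.001, -0.045, 0.999, 0.001]
contact_force: [0.0, -0.0, -1.2]
gripper_width: 0.127
```

```bash
python3 -c "
from h import *
L2=np.array([.141,0,.034])
p,r=panpose(-.55,0,[.483,.289,.25],L2); print(p); rel(p,r)
t=cam('top');s=cam('side')
print(brown(t,(60,420,130,240)),brown(s,(200,350,120,310)))
"
```

```text
[0.60320596 0.2153011  0.284     ]
q [ 0.08  0.42  0.58  1.66 -0.25  1.14  2.39] tcp [ 0.5203 -0.3578  0.2851] F [ 0.  -0.  -1.2] w 0.13 t 38.95
 shift mm (present tool axes) [-134.3  563.2    2.4] rotvec [0.002 0.001 0.64 ]
 shift mm in target axes [228.8 531.9   1.1]
[([132.4, 194.4], 22)] [([330.6, 228.8], 8)]
```

Call:
{"op": "drive_tool", "data": {"series": [-1,-3,12,0,0,0,0,-1,-6,24,0,0,0,0,-1,-9,36,0,0,0,0,-1,-10,42,0,0,0,0,-1,-10,42,0,0,0,0,-1,-10,42,0,0,0,0,-1,-10,42,0,0,0,0,-1,-10,42,0,0,0,0,-1,-10,42,0,0,0,0,-1,-10,42,0,0,0,0,-1,-10,42,0,0,0,0,-1,-10,42,0,0,0,0]}}

```text
t: 40.55
eef_pos: [0.5859, 0.1029, 0.2836]
tool_rot: [-0.001, -0.046, 0.999, 0.002]
contact_force: [0.5, -1.1, -1.2]
gripper_width: 0.124
```

Call:
{"op": "drive_tool", "data": {"series": [-1,-10,42,0,0,0,0,-1,-8,38,0,0,0,0,-1,-5,22,0,0,0,0,-1,-3,11,0,0,0,0,-1,0,0,0,0,0,0.12,-1,0,0,0,0,0,0.13,-1,0,0,0,0,0,0.13,-1,0,0,0,0,0,0.13,-1,0,0,0,0,0,0.13,-1,0,0,0,0,0,0]}}

```text
t: 41.8
eef_pos: [0.6025, 0.214, 0.2849]
tool_rot: [-0.001, 0.272, 0.962, 0.001]
contact_force: [0.5, -0.4, -1.2]
gripper_width: 0.122
```

```bash
python3 -c "
from h import *
L2=np.array([.141,0,.034])
lip(L2)
p,r=panpose(-.55,0,[.483,.289,.202],L2); print(p); rel(p,r)
"
```

```text
q [-0.83  0.43  0.54  1.64 -0.24  1.14  0.79] tcp [0.6025 0.214  0.2849] lip [0.4823 0.2879 0.2512] tilt 0.1 w 0.122
down in tool axes [-0.002 -0.001  1.   ]
[0.60320596 0.2153011  0.236     ]
q [-0.83  0.43  0.54  1.64 -0.24  1.14  0.79] tcp [0.6025 0.214  0.2849] F [ 0.5 -0.4 -1.2] w 0.12 t 41.8
 shift mm (present tool axes) [-0.   1.4 48.9] rotvec [ 0.001 -0.002 -0.   ]
 shift mm in target axes [ 0.1  1.4 48.9]
```

Call:
{"op": "drive_tool", "data": {"series": [-1,0,1,16,0,0,0,-1,0,0,16,0,0,0,-1,0,0,16,0,0,0,-1,7.7,0,-23.3,0,-0.17,0,-1,7.7,0,-23.3,0,-0.17,0,-1,7.7,0,-23.3,0,-0.17,0,-1,0,0,0,0,0,0]}}

```text
t: 42.68
eef_pos: [0.5696, 0.2419, 0.3]
tool_rot: [0.242, 0.256, 0.934, -0.066]
contact_force: [-0.9, 1.3, -1.6]
gripper_width: 0.123
```

Call:
{"op": "drive_tool", "data": {"series": [-1,9.7,0,17.5,0,0,0,-1,7.7,0,-23.3,0,-0.17,0,-1,7.7,0,-23.3,0,-0.17,0,-1,7.7,0,-23.3,0,-0.17,0,-1,7.7,0,-23.3,0,-0.17,0,-1,0,0,0,0,0,0,-1,0,0,0,0,0,0,-1,0,0,0,0,0,0,-1,0,0,0,0,0,0]}}

```text
t: 43.8
eef_pos: [0.502, 0.2773, 0.327]
tool_rot: [0.538, 0.227, 0.798, -0.151]
contact_force: [0.2, 1.0, -0.6]
gripper_width: 0.125
```

```bash
python3 -c "
from h import *
L2=np.array([.141,0,.034])
lip(L2); t=cam('top'); print(brown(t,(60,260,130,240)))
"
```

```text
q [-1.96  0.6   1.1   2.12  0.92  0.87 -0.62] tcp [0.502  0.2773 0.327 ] lip [0.484  0.2891 0.1836] tilt 67.9 w 0.125
down in tool axes [ 0.927 -0.004  0.376]
[]
```

Raising and levelling the pan, then returning it.

Call:
{"op": "drive_tool", "data": {"series": [-1,-18.5,0,-7.5,0,0,0,-1,-18.5,0,-7.5,0,0,0,-1,-3.8,0,24.5,0,0.17,0,-1,-3.8,0,24.5,0,0.17,0,-1,-3.8,0,24.5,0,0.17,0,-1,-3.8,0,24.5,0,0.17,0,-1,-3.8,0,24.5,0,0.17,0,-1,-3.8,0,24.5,0,0.17,0,-1,-3.8,0,24.5,0,0.17,0,-1,0,0,-20,0,0,0,-1,0,0,0,0,0,0]}}

```text
t: 45.22
eef_pos: [0.6057, 0.215, 0.2785]
tool_rot: [0.001, 0.272, 0.962, 0.003]
contact_force: [0.2, 0.3, -2.2]
gripper_width: 0.123
```

```bash
python3 -c "
from h import *
L2=np.array([.141,0,.034])
lip(L2)
rel([.520,-.357,.15],down(np.pi+.091))
t=cam('top'); print(brown(t,(60,260,130,240)))
s=cam('side'); print(brown(s,(200,350,110,310)))
T=t['pixels'];S=s['pixels']
cv2.imwrite('pics/k.png',np.hstack([cv2.resize(T[150:250,80:200],(400,333),interpolation=3),cv2.resize(S[90:310,170:434],(400,333),interpolation=3)]))
"
```

```text
q [-0.87  0.45  0.6   1.64 -0.28  1.13  0.83] tcp [0.6057 0.215  0.2785] lip [0.4856 0.289  0.2445] tilt 0.3 w 0.123
down in tool axes [ 0.    -0.005  1.   ]
q [-0.87  0.45  0.6   1.64 -0.28  1.13  0.83] tcp [0.6057 0.215  0.2785] F [ 0.2  0.3 -2.2] w 0.12 t 45.225
 shift mm (present tool axes) [-226.3 -533.   125.6] rotvec [ 0.005  0.002 -0.642]
 shift mm in target axes [ 137.3 -561.9  128.5]
[]
[]
```

View pics/k.png

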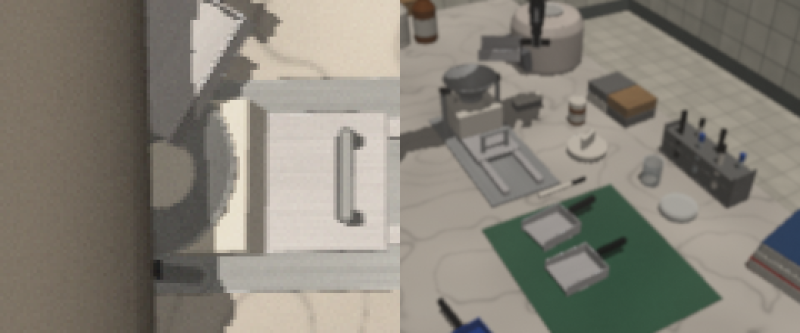

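Call:
{"op": "drive_tool", "data": {"series": [-1,0,0,0,0,0,-0.16,-1,0,0,0,0,0,-0.161,-1,0,0,0,0,0,-0.161,-1,0,0,0,0,0,-0.16,-1,10.5,-43.2,0,0,0,0,-1,10.5,-43.2,0,0,0,0,-1,10.5,-43.2,0,0,0,0,-1,10.5,-43.2,0,0,0,0,-1,10.5,-43.2,0,0,0,0,-1,10.5,-43.2,0,0,0,0,-1,10.5,-43.2,0,0,0,0,-1,10.5,-43.2,0,0,0,0]}}

```text
t: 46.82
eef_pos: [0.5525, -0.1352, 0.2756]
tool_rot: [0.0, -0.048, 0.999, 0.002]
contact_force: [0.5, -1.1, -1.5]
gripper_width: 0.124
```

Call:
{"op": "drive_tool", "data": {"series": [-1,10.5,-43.2,0,0,0,0,-1,10.5,-43.2,0,0,0,0,-1,10.5,-43.2,0,0,0,0,-1,10.5,-43.2,0,0,0,0,-1,10.5,-43.2,0,0,0,0,-1,0,0,0,0,0,0,-1,0,0,35,0,0,0,-1,0,0,40,0,0,0,-1,0,0,40,0,0,0,-1,0,0,40,0,0,0,-1,0,0,20,0,0,0,-1,0,0,0,0,0,0]}}

```text
t: 48.32
eef_pos: [0.5205, -0.3537, 0.0987]
tool_rot: [-0.001, -0.047, 0.999, 0.002]
contact_force: [-0.3, 0.5, -1.5]
gripper_width: 0.122
```

```bash
python3 -c "
from h import *
rel([.520,-.362,.0505],down(np.pi+.091))
t=cam('top'); print(brown(t,(60,260,130,240)))
"
```

```text
q [ 0.13  0.64  0.51  1.81 -0.42  0.81  2.52] tcp [ 0.5205 -0.3537  0.0987] F [-0.3  0.5 -1.5] w 0.12 t 48.325
 shift mm (present tool axes) [ 1.1 -8.5 48.2] rotvec [ 0.005 -0.002  0.004]
 shift mm in target axes [ 1.2 -8.2 48.2]
[]
```

Call:
{"op": "drive_tool", "data": {"series": [-1,0,-8,16,0,0,0,-1,0,0,16,0,0,0,-1,0,0,16,0,0,0,-1,0,0,1,0,0,0,0,0,0,0,0,0,0,0.3,0,0,0,0,0,0,0.3,0,0,0,0,0,0,0.3,0,0,-30,0,0,0,0.3,0,0,-40,0,0,0,0.5,0,0,-40,0,0,0,0.5,0,0,-30,0,0,0]}}

```text
t: 49.75
eef_pos: [0.5213, -0.3642, 0.1926]
tool_rot: [0.0, -0.046, 0.999, 0.001]
contact_force: [-0.4, -0.3, -0.5]
gripper_width: 0.75
```

```bash
python3 -c "
from h import *
import pickle
t=cam('top');s=cam('side');pickle.dump((t,s),open('c3.pkl','wb'))
rel([.46,.1685,.20],down(np.pi))
T=t['pixels'];S=s['pixels']
cv2.imwrite('pics/l.png',np.hstack([cv2.resize(T[110:250,75:255],(400,311),interpolation=3),cv2.resize(T[130:270,240:420],(400,311),interpolation=3)]))
"
```

```text
q [ 0.1   0.53  0.58  1.74 -0.35  0.97  2.48] tcp [ 0.5226 -0.3654  0.1945] F [-0.2 -0.6  0.9] w 0.75 t 49.85
 shift mm (present tool axes) [ 13.1 537.4  -5.7] rotvec [0.    0.005 0.092]
 shift mm in target axes [ 62.6 533.9  -5.5]
```

View pics/l.png

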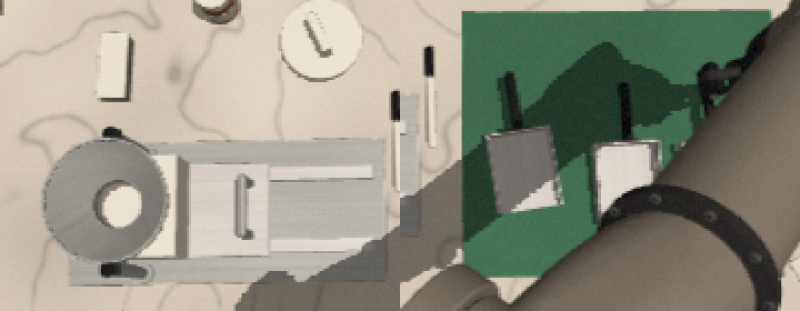

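No vial is left in the funnel or the pans. The box is still home, with the bow at (243,207) in the left crop. I'll go and draw it out.

Call:
{"op": "drive_tool", "data": {"series": [0.2,0,0,-10,0,0,0.092,0.2,4.8,41,0,0,0,0,0.2,4.8,41,0,0,0,0,0.2,4.8,41,0,0,0,0,0.2,4.8,41,0,0,0,0,0.2,4.8,41,0,0,0,0,0.2,4.8,41,0,0,0,0,0.2,4.8,41,0,0,0,0,0.2,4.8,41,0,0,0,0,0.2,4.8,41,0,0,0,0,0.2,4.8,41,0,0,0,0,0.2,4.8,41,0,0,0,0]}}

```text
t: 51.35
eef_pos: [0.4672, 0.0883, 0.2017]
tool_rot: [-0.001, -0.0, 1.0, 0.002]
contact_force: [1.2, 0.1, -0.5]
gripper_width: 0.596
```

Call:
{"op": "drive_tool", "data": {"series": [0.2,4.8,41,0,0,0,0,0.2,4.8,41,0,0,0,0,0.2,0,0,0,0,0,0,0.2,0,0,0,0,0,0]}}

```text
t: 51.85
eef_pos: [0.458, 0.1683, 0.2019]
tool_rot: [-0.001, -0.0, 1.0, 0.001]
contact_force: [0.1, -0.1, -0.5]
gripper_width: 0.605
```

```bash
python3 -c "
from h import *
rel([.461,.1675,.082],down(np.pi))
"
```

```text
q [-0.91  0.25  0.51  2.07 -0.16  0.86  1.26] tcp [0.458  0.1683 0.2019] F [ 0.1 -0.1 -0.5] w 0.6 t 51.85
 shift mm (present tool axes) [ -3.2  -1.1 119.9] rotvec [ 0.003 -0.002  0.   ]
 shift mm in target axes [ -3.   -0.8 119.9]
```

Call:
{"op": "drive_tool", "data": {"series": [0.2,-3,-1,40,0,0,0,0.2,0,0,40,0,0,0,0.2,0,0,37,0,0,0,0.2,0,0,0,0,0,0,-1,0,0,0,0,0,0,-1,0,0,0,0,0,0,-1,0,0,0,0,0,0,-1,0,0,0,0,0,0]}}

```text
t: 52.85
eef_pos: [0.4621, 0.1677, 0.0867]
tool_rot: [0.0, 0.0, 1.0, 0.002]
contact_force: [-0.2, -3.8, 5.8]
gripper_width: 0.113
```

Call:
{"op": "drive_tool", "data": {"series": [-1,0,-5,0,0,0,0,-1,0,-10,0,0,0,0,-1,0,-15,0,0,0,0,-1,0,-20,0,0,0,0,-1,0,-20,0,0,0,0,-1,0,-20,0,0,0,0,-1,0,-20,0,0,0,0,-1,0,-20,0,0,0,0,-1,0,-20,0,0,0,0,-1,0,-15,0,0,0,0,-1,0,0,0,0,0,0]}}

```text
t: 54.22
eef_pos: [0.4614, 0.0019, 0.0865]
tool_rot: [-0.0, 0.001, 1.0, 0.002]
contact_force: [-6.1, -1.2, 21.0]
gripper_width: 0.114
```

Call:
{"op": "drive_tool", "data": {"series": [-1,0,-6,0,0,0,0,-1,0,-6,0,0,0,0,-1,0,-4,0,0,0,0,-1,0,0,0,0,0,0,-1,0,0,0,0,0,0]}}

```text
t: 54.85
eef_pos: [0.4614, -0.0125, 0.0865]
tool_rot: [-0.0, -0.0, 1.0, 0.003]
contact_force: [-6.9, -0.1, 21.8]
gripper_width: 0.11
```

Call:
{"op": "drive_tool", "data": {"series": [-1,0,-4,-1,0,0,0,-1,0,-4,0,0,0,0,-1,0,0,0,0,0,0,-1,0,0,0,0,0,0]}}

```text
t: 55.35
eef_pos: [0.4614, -0.0129, 0.0866]
tool_rot: [-0.001, -0.004, 1.0, 0.006]
contact_force: [-4.1, 24.2, 8.9]
gripper_width: 0.114
```

The outer stop is reached. The travel was 0.181 m between stops, against 0.180 m expected, which confirms both ends. I'll release, rise and look.

Call:
{"op": "drive_tool", "data": {"series": [-1,0,7,0,0,0,0,-1,0,0,0,0,0,0,0,0,0,0,0,0,0,0.2,0,0,0,0,0,0,0.2,0,0,0,0,0,0,0.2,0,0,-35,0,0,0,0.2,0,0,-40,0,0,0,0.2,0,-40,-40,0,0,0,0.2,0,-50,-20,0,0,0,0.2,0,-50,0,0,0,0,0.2,0,-50,0,0,0,0,0.2,0,0,0,0,0,0]}}

```text
t: 56.85
eef_pos: [0.4606, -0.2084, 0.2204]
tool_rot: [-0.0, 0.003, 1.0, 0.001]
contact_force: [0.3, 0.5, -0.5]
gripper_width: 0.599
```

```bash
python3 -c "
from h import *
import pickle
t=cam('top');s=cam('side');pickle.dump((t,s),open('c4.pkl','wb'))
T=t['pixels'];S=s['pixels']
print(st()[1],brown(t,(170,240,160,240)))
cv2.imwrite('pics/m.png',np.hstack([cv2.resize(T[105:245,160:260],(400,560),interpolation=3),cv2.resize(S[160:235,200:320],(400,250),interpolation=3)[:,:].copy() if 0 else cv2.copyMakeBorder(cv2.resize(S[130:250,200:320],(400,400),interpolation=3),0,160,0,0,0)]))
"
```

```text
[ 0.46125967 -0.20423627  0.21984373] [([198.7, 186.9], 28), ([213.6, 199.5], 30)]
```

View pics/m.png

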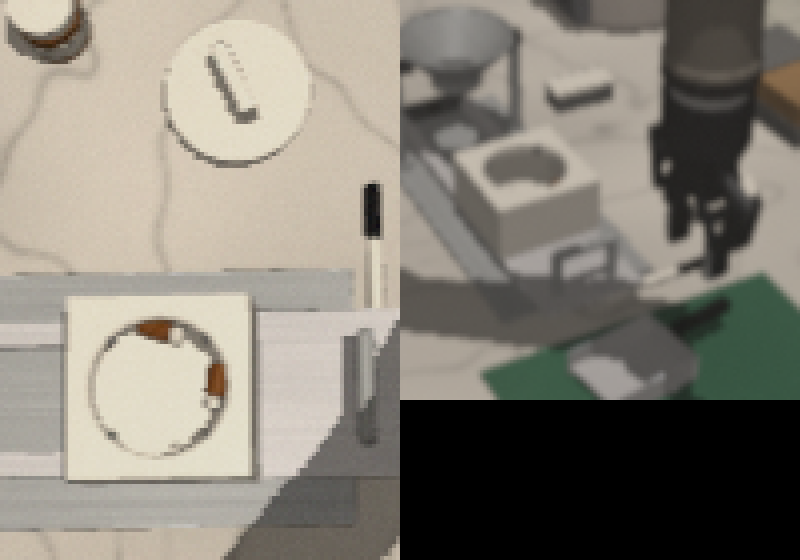

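Two vials are visible through the mouth at (158,330) and (215,378), and nothing is left in the funnel. The lid is at (237,92) with its bar slanted from about (215,45) to (245,115). I'll measure it precisely.

```bash
python3 - <<'E'
from h import *
import pickle
for f in ('c0','c4'):
    t=pickle.load(open(f+'.pkl','rb'))[0]; im=t['pixels']; g=cv2.cvtColor(im,cv2.COLOR_BGR2GRAY).astype(np.uint8)
    x0,y0=195,104; sub=g[y0:152,x0:245]
    m=(sub>192).astype(np.uint8)
    n,l,s,ce=cv2.connectedComponentsWithStats(m); i=1+np.argmax(s[1:,4]); mm=(l==i).astype(np.uint8)
    c=max(cv2.findContours(mm,0,2)[0],key=cv2.contourArea); h=cv2.convexHull(c)
    e=cv2.fitEllipse(h); cc=np.array(e[0])+[x0,y0]
    dk=((sub<140)&(cv2.drawContours(np.zeros_like(sub),[h],-1,1,-1)>0)); dk=cv2.morphologyEx(dk.astype(np.uint8),0,np.ones((1,1)))
    # keep inner only
    yy,xx=np.nonzero(dk); r=np.hypot(xx+x0-cc[0],yy+y0-cc[1]); k=r<15
    P=np.c_[xx[k]+x0,yy[k]+y0].astype(np.float32)
    W=onz(t,P,.04)[:,:2].astype(np.float32); v=cv2.fitLine(W,2,0,.01,.01).ravel()
    print(f,'flange c',e, cc.round(1),onz(t,[cc],.022).round(4),'dark n',len(P),'mean',W.mean(0).round(4),'az',np.arctan2(v[1],v[0]).round(3),np.ptp(P,0))
    sub=g[165:240,165:235]; m=(cv2.GaussianBlur(sub,(3,3),0)>185).astype(np.uint8)
    c=max(cv2.findContours(m,0,2)[0],key=cv2.contourArea); b=cv2.boxPoints(cv2.minAreaRect(c))+[165,165]; w=onz(t,b,.093); print('box',w.round(3)[:,:2].tolist(),w.mean(0).round(4))
t=pickle.load(open('c4.pkl','rb'))[0]
for uv in [(230,76)]: print('bar top',onz(t,[[160+uv[0]/4,105+uv[1]/4]],.056))
im=t['pixels'][104:152,195:245]; cv2.imwrite('pics/n.png',cv2.resize(im,(750,600)[::1] if 0 else (600,576),interpolation=cv2.INTER_NEAREST))
E
```

```text
c0 flange c ((24.019039154052734, 22.999128341674805), (34.34521484375, 35.14170837402344), 57.304264068603516) [219. 127.] [[0.678  0.0774 0.022 ]] dark n 46 mean [0.6679 0.0806] az 0.553 [11. 16.]
box [[0.521, 0.19], [0.518, 0.075], [0.402, 0.076], [0.405, 0.19]] [0.4614 0.1326 0.093 ]
c4 flange c ((21.001689910888672, 29.101165771484375), (54.62265396118164, 72.30496215820312), 152.10781860351562) [216.  133.1] [[0.6604 0.0862 0.022 ]] dark n 83 mean [0.6486 0.0856] az 0.05 [24. 27.]
box [[0.523, 0.182], [0.52, 0.067], [0.4, 0.068], [0.402, 0.182]] [0.4613 0.1248 0.093 ]
bar top [[0.67701744 0.0781693  0.056     ]]
```

View pics/n.png

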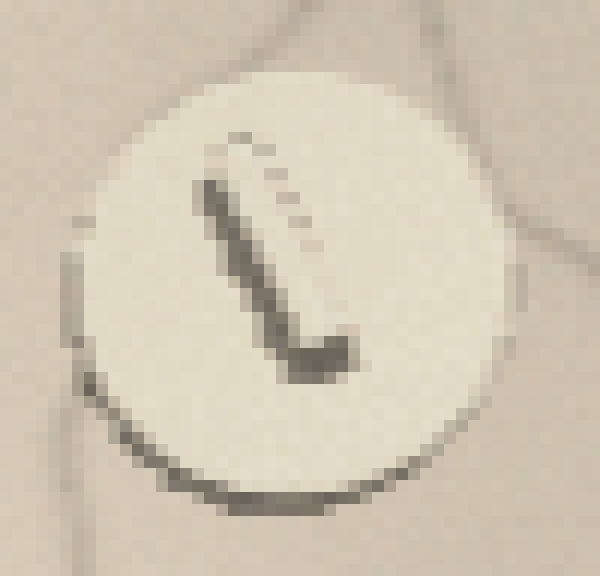

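The crop shows the bar's top face with corners near (210,160), (262,140), (350,330) and (305,350). The disc centre is at (297,283), and the lid has not moved since the start.

```bash
python3 - <<'E'
from h import *
import pickle
t,s=pickle.load(open('c4.pkl','rb'))
print('bartop',onz(t,[[218.0,123.9]],.056).round(4),'flange',onz(t,[[219.2,127.1]],.022).round(4))
print('mouth',onz(t,[[199.0,201.4]],.093).round(4),'bow top',onz(t,[[160+366/4-.5,105+387/4-.5]],.083).round(4))
k=12
A=[(210,160),(262,140),(350,330),(305,350)]
w=onz(t,[[195+a/k-.5,104+b/k-.5] for a,b in A],.056)[:,:2]; print(w.round(3).tolist(), np.linalg.norm(w[0]-w[3]),np.linalg.norm(w[0]-w[1]), [np.arctan2(*(w[i]-w[j])[::-1]).round(3) for i,j in((0,3),(1,2))])
rel([.6775,.077,.11],down(np.pi+.447))
E
```

```text
bartop [[0.6773 0.0768 0.056 ]] flange [[0.6777 0.0769 0.022 ]]
mouth [[0.4598 0.1247 0.093 ]] bow top [[ 0.4581 -0.0108  0.083 ]]
[[0.698, 0.093], [0.702, 0.081], [0.657, 0.061], [0.652, 0.072]] 0.05022966048604865 0.01283072981010147 [np.float64(0.441), np.float64(0.411)]
q [-0.24  0.27  0.64  2.02 -0.2   0.91  2.08] tcp [ 0.4613 -0.2042  0.2198] F [ 0.3  0.5 -0.2] w 0.59 t 56.95
 shift mm (present tool axes) [-216.2  281.   110.5] rotvec [ 0.004 -0.001 -0.448]
 shift mm in target axes [-316.6  160.1  109.8]
```

Call:
{"op": "drive_tool", "data": {"series": [0.4,-27,35.1,0,0,0,0,0.4,-27,35.1,0,0,0,0,0.4,-27,35.1,0,0,0,0,0.4,-27,35.1,0,0,0,0,0.4,-27,35.1,0,0,0,0,0.4,-27,35.1,0,0,0,0,0.4,-27,35.1,0,0,0,0,0.4,-27,35.1,0,0,0,0,0.4,0,0,20,0,0,-0.144,0.4,0,0,35,0,0,-0.143,0.4,0,0,35,0,0,-0.143,0.4,0,0,0,0,0,0]}}

```text
t: 58.45
eef_pos: [0.6745, 0.0791, 0.1278]
tool_rot: [-0.003, -0.214, 0.977, 0.003]
contact_force: [0.4, 0.5, -0.0]
gripper_width: 0.697
```

```bash
python3 - <<'E'
from h import *
rel([.6775,.077,.050],down(np.pi+.43))
E
```

```text
q [-0.46  0.64  0.37  1.66 -0.28  0.9   2.02] tcp [0.6745 0.0791 0.1278] F [ 0.4  0.5 -0. ] w 0.7 t 58.45
 shift mm (present tool axes) [-2.3 -3.7 77.7] rotvec [ 0.006 -0.006  0.002]
 shift mm in target axes [-1.9 -3.2 77.8]
```

Call:
{"op": "drive_tool", "data": {"series": [0.4,-2,-3.5,25,0.005,-0.005,0,0.4,0,0,25,0,0,0,0.4,0,0,25,0,0,0,0.4,0,0,2,0,0,0,0.4,0,0,0,0,0,0,-1,0,0,0,0,0,0,-1,0,0,0,0,0,0,-1,0,0,0,0,0,0,-1,0,0,0,0,0,0,-1,0,0,0,0,0,0]}}

```text
t: 59.7
eef_pos: [0.6814, 0.075, 0.0546]
tool_rot: [0.003, -0.214, 0.977, -0.0]
contact_force: [-1.0, 0.4, 6.1]
gripper_width: 0.127
```

Call:
{"op": "drive_tool", "data": {"series": [-1,0,0,-10,0,0,0,-1,0,0,-25,0,0,0,-1,0,0,-35,0,0,0,-1,0,0,-35,0,0,0,-1,0,0,-35,0,0,0,-1,0,0,-10,0,0,0,-1,0,0,0,0,0,0]}}

```text
t: 60.58
eef_pos: [0.6798, 0.0749, 0.2037]
tool_rot: [0.003, -0.214, 0.977, -0.0]
contact_force: [0.9, -0.0, -0.6]
gripper_width: 0.124
```

```bash
python3 - <<'E'
from h import *
rel([.460,.1245,.18],down(np.pi+.43))
E
```

```text
q [-0.48  0.56  0.41  1.6  -0.25  1.02  2.  ] tcp [0.6798 0.0749 0.2037] F [ 0.9 -0.  -0.6] w 0.12 t 60.575
 shift mm (present tool axes) [179.2 136.9  22.5] rotvec [-0.001  0.006  0.001]
 shift mm in target axes [179.2 136.7  23.7]
```

Call:
{"op": "drive_tool", "data": {"series": [-1,12,9,0,0,0,0,-1,24,19,0,0,0,0,-1,30,23,0,0,0,0,-1,30,23,0,0,0,0,-1,30,23,0,0,0,0,-1,26,21,0,0,0,0,-1,16,12,0,0,0,0,-1,8.5,7,0,0,0.006,0,-1,0,0,15,0,0,0,-1,0,0,12,0,0,0,-1,0,0,0,0,0,0]}}

```text
t: 61.95
eef_pos: [0.4621, 0.1249, 0.174]
tool_rot: [-0.002, -0.213, 0.977, -0.001]
contact_force: [0.5, -0.8, -1.0]
gripper_width: 0.126
```

```bash
python3 - <<'E'
from h import *
rel([.4625,.1256,.175],down(np.pi+.43))
import pickle
t=cam('top');s=cam('side');pickle.dump((t,s),open('c5.pkl','wb'))
o,p,r=st()
S=s['pixels']
# predicted outlines in side view: lid underside foot circle, flange circle and box mouth circle
a=np.linspace(0,2*np.pi,73)
def circ(c,rad): return np.c_[c[0]+rad*np.cos(a),c[1]+rad*np.sin(a),np.full(73,c[2])]
lc=p+r.apply([.0027,0,.0116]); k=6
x0,y0=215,120
img=cv2.resize(S[y0:y0+95,x0:x0+85],None,fx=k,fy=k,interpolation=3)
for c,rad,col in [(lc-[0,0,.027],.052,(0,0,255)),(lc-[0,0,.043],.0405,(0,255,255)),(np.array([.460,.1245,.093]),.045,(255,0,0))]:
    P=((proj(s,circ(c,rad))-[x0,y0]+.5)*k).astype(np.int32); cv2.polylines(img,[P],True,col,1)
cv2.imwrite('pics/o.png',img)
E
```

```text
q [-0.74  0.27  0.4   2.11 -0.14  0.79  1.75] tcp [0.4621 0.1249 0.174 ] F [ 0.5 -0.8 -1. ] w 0.13 t 61.95
 shift mm (present tool axes) [-0.6  0.5 -1. ] rotvec [-0.002 -0.004 -0.   ]
 shift mm in target axes [-0.7  0.5 -1. ]
```

Before using the last picture I'll lower the lid gently and read height and force. The shoulder should meet the catches at TCP z ≈ 0.141.

Call:
{"op": "drive_tool", "data": {"series": [-1,0,0,10,0,0,0,-1,0,0,10,0,0,0,-1,0,0,6,0,0,0,-1,0,0,5,0,0,0,-1,0,0,0,0,0,0,-1,0,0,0,0,0,0]}}

```text
t: 62.8
eef_pos: [0.4625, 0.1256, 0.1448]
tool_rot: [-0.0, -0.214, 0.977, -0.001]
contact_force: [0.0, -0.3, -1.0]
gripper_width: 0.126
```

Call:
{"op": "drive_tool", "data": {"series": [-1,0,0,3,0,0,0,-1,0,0,3,0,0,0,-1,0,0,0,0,0,0,-1,0,0,0,0,0,0]}}

```text
t: 63.3
eef_pos: [0.463, 0.1253, 0.1388]
tool_rot: [0.0, -0.214, 0.977, -0.001]
contact_force: [1.5, -2.9, 0.1]
gripper_width: 0.123
```

Call:
{"op": "drive_tool", "data": {"series": [-1,0,0,3,0,0,0,-1,0,0,3,0,0,0,-1,0,0,3,0,0,0,-1,0,0,0,0,0,0,-1,0,0,0,0,0,0]}}

```text
t: 63.92
eef_pos: [0.4632, 0.1264, 0.1315]
tool_rot: [0.001, -0.214, 0.977, 0.0]
contact_force: [-5.2, -1.8, 23.1]
gripper_width: 0.127
```

Call:
{"op": "drive_tool", "data": {"series": [-1,0,0,3,0,0,0,-1,0,0,0,0,0,0,-1,0,0,0,0,0,0]}}

```text
t: 64.3
eef_pos: [0.4633, 0.1276, 0.1313]
tool_rot: [0.001, -0.214, 0.977, 0.002]
contact_force: [-19.3, -1.3, 62.3]
gripper_width: 0.13
```

It is hard against the shoulder at z 0.1313, as expected for fully seated. Relaxing, releasing and retreating.

Call:
{"op": "drive_tool", "data": {"series": [-1,0,0,-4,0,0,0,-1,0,0,0,0,0,0,-0.3,0,0,0,0,0,0,0.2,0,0,0,0,0,0,0.2,0,0,0,0,0,0,0.2,0,0,-30,0,0,0,0.2,0,0,-40,0,0,0,0.2,0,0,-40,0,0,0,0.2,-20,30,-20,0,0,0,0.2,-30,40,0,0,0,0,0.2,-30,40,0,0,0,0,0.2,-30,40,0,0,0,0]}}

```text
t: 65.8
eef_pos: [0.4998, 0.3094, 0.26]
tool_rot: [-0.0, -0.214, 0.977, -0.001]
contact_force: [0.6, 0.6, 0.4]
gripper_width: 0.6
```

Call:
{"op": "drive_tool", "data": {"series": [0.2,-30,40,0,0,0,0,0.2,-30,40,0,0,0,0,0.2,-30,40,0,0,0,0,0.2,0,0,0,0,0,0]}}

```text
t: 66.3
eef_pos: [0.5297, 0.4593, 0.2582]
tool_rot: [-0.001, -0.217, 0.976, -0.0]
contact_force: [-0.7, -0.5, -1.5]
gripper_width: 0.6
```

```bash
python3 - <<'E'
from h import *
import pickle
t=cam('top');s=cam('side');pickle.dump((t,s),open('c6.pkl','wb'))
o,p,r=st(); print(p)
T=t['pixels'];S=s['pixels'];k=5;x0,y0=205,155
img=cv2.resize(S[y0:y0+75,x0:x0+80],None,fx=k,fy=k,interpolation=3)
a=np.linspace(0,2*np.pi,73)
P=proj(s,np.c_[.460+.052*np.cos(a),.1245+.052*np.sin(a),np.full(73,.099)]); print('expected flange-top ellipse',P.min(0),P.max(0))
a2=cv2.resize(T[100:260,120:420],(800,427),interpolation=3)
sm=cv2.resize(img,(180,169)); a2[-169:,:180]=0; 
out=np.zeros((600,800,3),np.uint8); out[:427]=cv2.resize(T[100:260,120:420],(800,427),interpolation=3); 
sd=cv2.resize(S[y0:y0+50,x0:x0+80],(277,173),interpolation=3); out[427:,:277]=sd
sd=cv2.resize(S[190:310,220:400],(260,173),interpolation=3); out[427:,300:560]=sd
cv2.imwrite('pics/fin.png',out)
E
```

```text
[0.53122283 0.45417948 0.25901033]
expected flange-top ellipse [222.06285474 170.28863598] [250.9361759  186.84187015]
```

View pics/fin.png

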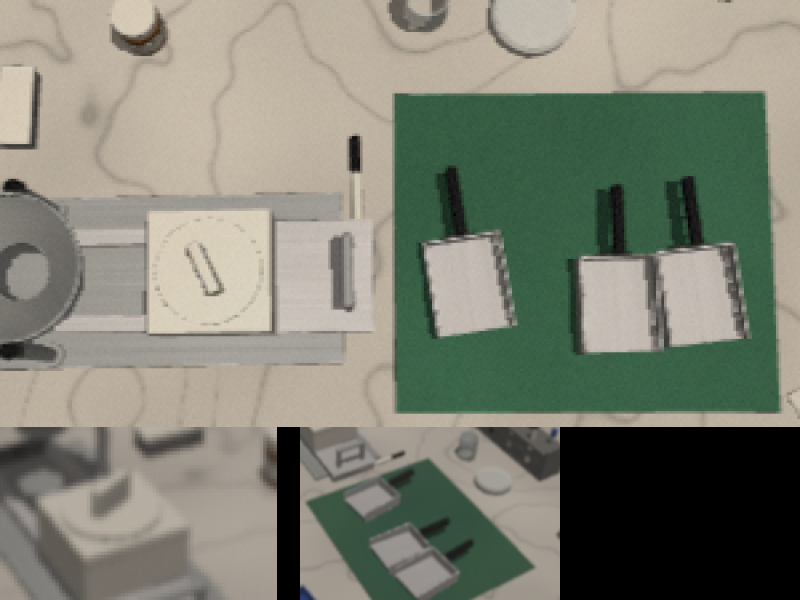

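The top view shows the lid flush in the box with the box drawn out, and all three pans empty on the mat. Pan 2 has been knocked to the right and now sits beside pan 3, at (617,300) and (700,295). I'll check numerically that both are level and on the mat.

```bash
python3 - <<'E'
from h import *
import pickle
t,s=pickle.load(open('c6.pkl','rb'))
def handles(c,box,th):
    g=c['pixels'].max(2); x0,x1,y0,y1=box
    m=np.zeros_like(g); m[y0:y1,x0:x1]=(g[y0:y1,x0:x1]<th); n,l,st_,ce=cv2.connectedComponentsWithStats(m)
    return [(ce[i],st_[i].tolist(),l==i) for i in range(1,n) if st_[i,4]>25]
ht=handles(t,(270,405,150,196),42); hs=handles(s,(270,350,220,300),48)
for c,b,_ in ht: print('top',c.round(1),b)
for c,b,_ in hs: print('side',c.round(1),b)
def tri(a,b):
    o1,d1=ray(t,[a]);o2,d2=ray(s,[b]); A=np.c_[d1[0],-d2[0]]; k=np.linalg.lstsq(A,o2-o1,rcond=None)[0]
    P=o1+k[0]*d1[0];Q=o2+k[1]*d2[0]; return ((P+Q)/2).round(4),round(np.linalg.norm(P-Q)*1e3,1)
for c,b,_ in ht:
    for c2,b2,_ in hs:
        P,e=tri(c,c2)
        if e<8: print(c.round(0),c2.round(0),P,'gap mm',e)
# predicted pan rim corners vs picture: print world positions of rim corners at z=.033 from top
A={'2':[(579,257),(655,256),(578,352),(660,350)],'3':[(658,250),(735,243),(663,345),(748,338)],'1':[(423,242),(499,233),(437,336),(515,325)]}
for n,q in A.items():
    w=onz(t,[[120+a/2.667,100+b/2.667] for a,b in q],.033); print(n,w[:,:2].round(3).tolist(),'width back',np.linalg.norm(w[0]-w[1]).round(3),'front',np.linalg.norm(w[2]-w[3]).round(3))
E
```

```text
top [290.1 175.3] [286, 163, 9, 25, 118]
top [378.9 178.9] [375, 166, 9, 26, 112]
top [350.9 181.8] [348, 169, 6, 26, 113]
side [289.7 225.4] [282, 220, 16, 11, 83]
side [312.9 259.8] [304, 254, 19, 12, 117]
side [329.7 275.5] [321, 269, 19, 14, 108]
[290. 175.] [290. 225.] [ 0.534  -0.1194  0.0323] gap mm 2.1
[379. 179.] [330. 276.] [ 0.5175 -0.3634  0.0337] gap mm 1.1
[351. 182.] [313. 260.] [ 0.5114 -0.2863  0.0323] gap mm 1.3
2 [[0.471, -0.246], [0.47, -0.324], [0.374, -0.241], [0.374, -0.324]] width back 0.078 front 0.083
3 [[0.477, -0.328], [0.482, -0.407], [0.379, -0.328], [0.384, -0.414]] width back 0.08 front 0.087
1 [[0.491, -0.086], [0.498, -0.165], [0.393, -0.098], [0.403, -0.178]] width back 0.079 front 0.081
```

```bash
python3 - <<'E'
from h import *
import pickle
def deckedge(c):
    g=cv2.cvtColor(c['pixels'],cv2.COLOR_BGR2GRAY).astype(float)
    return g[186:192,165:182].mean(0), g[183:190,252:270].mean(0)
G=[]
for f in ('c0','c3','c4','c6'):
    t,s=pickle.load(open(f+'.pkl','rb')); g=cv2.cvtColor(t['pixels'],cv2.COLOR_BGR2GRAY)
    G.append(g)
    sub=g[165:240,150:235]; m=(cv2.GaussianBlur(sub,(3,3),0)>185).astype(np.uint8)
    c=max(cv2.findContours(m,0,2)[0],key=cv2.contourArea); b=cv2.boxPoints(cv2.minAreaRect(c))+[150,165]; w=onz(t,b,.093); print(f,'box',w.mean(0).round(4),np.ptp(w,0).round(3))
    print(' left edge row',g[186,165:182].tolist(),' deck edge',g[215,250:268].tolist(),' bow',g[200,238:262].tolist())
t=pickle.load(open('c6.pkl','rb'))[0]
print(st()[0]['t'])
E
```

```text
c0 box [0.4614 0.1326 0.093 ] [0.118 0.116 0.   ]
 left edge row [181, 182, 182, 181, 183, 185, 180, 183, 170, 175, 201, 199, 203, 200, 202, 201, 200]  deck edge [80, 125, 173, 191, 191, 192, 192, 189, 175, 163, 176, 175, 173, 172, 175, 173, 174, 148]  bow [185, 184, 181, 184, 183, 152, 98, 97, 98, 115, 148, 152, 141, 166, 185, 187, 186, 190, 189, 192, 185, 169, 161, 148]
c3 box [0.4522 0.1301 0.093 ] [0.112 0.194 0.   ]
 left edge row [207, 206, 206, 203, 208, 207, 205, 209, 206, 205, 206, 208, 204, 204, 208, 207, 203]  deck edge [110, 104, 109, 107, 108, 107, 109, 108, 108, 105, 108, 107, 106, 111, 107, 108, 106, 95]  bow [182, 184, 182, 183, 182, 182, 184, 181, 181, 185, 185, 180, 190, 193, 198, 198, 202, 202, 200, 199, 199, 197, 187, 178]
c4 box [0.4613 0.1248 0.093 ] [0.123 0.116 0.   ]
 left edge row [198, 201, 200, 202, 200, 200, 200, 201, 200, 203, 166, 154, 208, 219, 219, 218, 220]  deck edge [77, 71, 62, 70, 90, 105, 105, 105, 108, 108, 105, 98, 98, 103, 100, 102, 102, 87]  bow [201, 201, 202, 201, 201, 202, 203, 164, 104, 107, 99, 111, 145, 165, 157, 121, 100, 109, 104, 106, 107, 103, 98, 84]
c6 box [0.4613 0.1274 0.093 ] [0.118 0.116 0.   ]
 left edge row [186, 185, 187, 186, 187, 186, 187, 188, 188, 154, 162, 206, 206, 205, 206, 204, 208]  deck edge [80, 80, 129, 182, 190, 194, 196, 198, 196, 187, 179, 178, 183, 177, 180, 176, 180, 151]  bow [186, 187, 187, 188, 188, 158, 105, 98, 98, 96, 106, 140, 150, 141, 164, 192, 193, 190, 193, 193, 194, 177, 156, 150]
66.4
```

The pans are level, with handle heights all alike, and they sit side by side on the mat. The box edge, though, reads about 3 mm further in than right after the draw-out, which uses up part of the 10 mm margin. With the fingers shut I'll push the bow outward to its stop.

```bash
python3 - <<'E'
from h import *
rel([.460,.042,.15],down(np.pi))
E
```

```text
q [-1.01  0.53  0.32  1.5  -0.17  1.15  1.34] tcp [0.5312 0.4542 0.259 ] F [-0.1 -0.4 -0.1] w 0.6 t 66.4
 shift mm (present tool axes) [ 236.7 -344.4  110.5] rotvec [-0.003 -0.002  0.431]
 shift mm in target axes [  71.2 -412.2  109. ]
```

Call:
{"op": "drive_tool", "data": {"series": [-1,0,0,0,0,0,0.144,-1,0,0,0,0,0,0.144,-1,0,0,0,0,0,0.143,-1,7.9,-45.8,0,0,0,0,-1,7.9,-45.8,0,0,0,0,-1,7.9,-45.8,0,0,0,0,-1,7.9,-45.8,0,0,0,0,-1,7.9,-45.8,0,0,0,0,-1,7.9,-45.8,0,0,0,0,-1,7.9,-45.8,0,0,0,0,-1,7.9,-45.8,0,0,0,0,-1,7.9,-45.8,0,0,0,0]}}

```text
t: 67.9
eef_pos: [0.4588, 0.0393, 0.2607]
tool_rot: [-0.0, 0.001, 1.0, -0.0]
contact_force: [0.7, 0.4, -0.6]
gripper_width: 0.0
```

Call:
{"op": "drive_tool", "data": {"series": [-1,0,0,35,0,0,0,-1,0,0,35,0,0,0,-1,0,0,35,0,0,0,-1,0,0,0,0,0,0]}}

```text
t: 68.4
eef_pos: [0.4577, 0.0405, 0.1543]
tool_rot: [-0.002, 0.001, 1.0, -0.002]
contact_force: [-0.9, -0.9, 0.5]
gripper_width: 0.002
```

```bash
python3 - <<'E'
from h import *
rel([.460,.040,.086],down(np.pi))
E
```

```text
q [-0.7   0.29  0.56  2.17 -0.22  0.74  1.58] tcp [0.4577 0.0405 0.1543] F [-0.9 -0.9  0.5] w 0.0 t 68.4
 shift mm (present tool axes) [-2.6 -0.3 68.3] rotvec [-0.003 -0.005 -0.003]
 shift mm in target axes [-2.3 -0.5 68.3]
```

Call:
{"op": "drive_tool", "data": {"series": [-1,0,0,35,0,0,0,-1,0,0,33,0,0,0,-1,0,0,0,0,0,0,-1,0,-8,0,0,0,0,-1,0,-6,0,0,0,0,-1,0,-5,0,0,0,0,-1,0,0,0,0,0,0]}}

```text
t: 69.28
eef_pos: [0.4604, 0.0227, 0.0882]
tool_rot: [0.0, 0.001, 1.0, -0.001]
contact_force: [-0.8, 0.5, 0.3]
gripper_width: 0.002
```

Call:
{"op": "drive_tool", "data": {"series": [-1,0,-5,0,0,0,0,-1,0,-5,0,0,0,0,-1,0,0,0,0,0,0]}}

```text
t: 69.65
eef_pos: [0.4602, 0.0126, 0.0878]
tool_rot: [-0.0, 0.001, 1.0, -0.001]
contact_force: [-0.4, 0.6, 0.1]
gripper_width: 0.0
```

Call:
{"op": "drive_tool", "data": {"series": [-1,0,-4,0,0,0,0,-1,0,-4,0,0,0,0,-1,0,0,0,0,0,0,-1,0,0,0,0,0,0]}}

```text
t: 70.15
eef_pos: [0.4602, 0.0068, 0.0878]
tool_rot: [-0.0, -0.001, 1.0, 0.0]
contact_force: [-0.3, 5.6, 0.5]
gripper_width: 0.001
```

Call:
{"op": "drive_tool", "data": {"series": [-1,0,-4,0,0,0,0,-1,0,0,0,0,0,0,-1,0,0,0,0,0,0]}}

```text
t: 70.53
eef_pos: [0.4602, 0.0063, 0.0878]
tool_rot: [-0.001, -0.002, 1.0, 0.002]
contact_force: [-0.8, 17.3, 1.1]
gripper_width: 0.004
```

Against the stop at 17 N with no further motion. Retreating for a last check.

Call:
{"op": "drive_tool", "data": {"series": [-1,0,10,0,0,0,0,-1,0,18,0,0,0,0,-1,0,0,-30,0,0,0,-1,0,0,-40,0,0,0,-1,0,0,-45,0,0,0,-1,0,0,-45,0,0,0,-1,-8,45,0,0,0,0,-1,-8,45,0,0,0,0,-1,-8,45,0,0,0,0,-1,-8,45,0,0,0,0,-1,-8,45,0,0,0,0,-1,-8,45,0,0,0,0]}}

```text
t: 72.03
eef_pos: [0.5087, 0.3002, 0.2472]
tool_rot: [0.0, 0.001, 1.0, -0.001]
contact_force: [0.1, -0.8, 0.9]
gripper_width: -0.002
```

Call:
{"op": "drive_tool", "data": {"series": [-1,-8,45,0,0,0,0,-1,-8,45,0,0,0,0,-1,0,0,0,0,0,0,-1,0,0,0,0,0,0]}}

```text
t: 72.53
eef_pos: [0.5246, 0.3881, 0.2467]
tool_rot: [0.0, 0.001, 1.0, -0.002]
contact_force: [0.7, -0.9, -0.8]
gripper_width: -0.002
```

```bash
python3 - <<'E'
from h import *
import pickle
t=cam('top');s=cam('side');pickle.dump((t,s),open('c7.pkl','wb'))
g=cv2.cvtColor(t['pixels'],cv2.COLOR_BGR2GRAY)
sub=g[165:240,150:235]; m=(cv2.GaussianBlur(sub,(3,3),0)>185).astype(np.uint8)
c=max(cv2.findContours(m,0,2)[0],key=cv2.contourArea); b=cv2.boxPoints(cv2.minAreaRect(c))+[150,165]; w=onz(t,b,.093); print('box',w.mean(0).round(4))
print(g[186,165:182].tolist(),g[200,238:262].tolist())
# lid disc vs box in side view: compare with c6
a=pickle.load(open('c6.pkl','rb'))
for k,(x,y) in enumerate(zip(a,(t,s))):
    d=cv2.absdiff(x['pixels'],y['pixels']).max(2)
    if k==0: print('pans diff',(d[150:245,270:410]>40).sum(),'bystanders',(d[90:160,160:340]>40).sum())
print('amber: ',brown(t,(60,420,130,260)), st()[1], st()[0]['contact_force'].round(1))
E
```

```text
box [0.4613 0.1248 0.093 ]
[187, 187, 185, 189, 189, 187, 189, 189, 186, 189, 156, 144, 194, 207, 207, 206, 207] [190, 190, 189, 190, 189, 192, 186, 155, 99, 98, 94, 107, 137, 154, 150, 146, 176, 193, 192, 195, 194, 196, 170, 140]
pans diff 0 bystanders 0
amber:  [] [0.52482608 0.38738973 0.24721443] [ 0.3 -0.4 -0.1]
```

```bash
python3 -c "
from station import bot
print(bot.hand_in())"
```

```text
the job is handed in; nothing more can be done
None
```

I pushed the box home, tipped all three pans (2, 2 and 1 vials) through the funnel and stood them back on the mat. I then drew the box out, pressed the lid in and handed the job in at about 73 s. No verdict was reported.

**Last checks**
- **Box position:** the travel between the two stops measured 0.181 m (0.180 expected). Pressing the lid had crept the box about 3 mm inward, so I pushed the bow back out to its stop. The final camera reading of the box matches the drawn-out position.
- **Lid:** it came up hard at the fully seated height (62 N, no further motion). I checked flushness by that height and by eye, without measuring it all round.
- **Vials:** the pans and funnel are empty, and no amber shows in the top view's work area. Only two of the five vials were visible through the box mouth; the other three I infer to be under its rim.
- **Pans:** pan 2 was knocked about 25 mm sideways during the run and now stands right beside pan 3. The three handles read 32–34 mm high (about 37 mm expected), all alike, so all three appear level, and all lie inside the mat's edges.
- **Bystanders:** the bystanders and the blue look-alike were left alone. I compared the bystanders numerically only between the last two pictures and found no change; against the start I checked by eye.

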